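Nip a check valve in the leak-test clamp with its tie-rod turnbuckle

ROBOT

A 6-joint arm with a two-finger parallel gripper is mounted at the origin on the work surface. World frame = base frame: x ahead of the robot, y to its left, z up, the work surface at z = 0. Lengths are in m, angles in rad, forces in N, time in s.
With the tool pointing down it reaches from about 0.325 to 0.9 m from the base axis. Payload 6.1 kg.
Tool frame: the origin (TCP) lies on the centre line of the jaws, within the pads' length; the fingertips stand 14 mm ahead of it and the grasp point (between the pads) lies 5 mm behind it; y points along the fingers, x is the direction in which the jaws open and shut, and the axes are right-handed (so a half turn about y gives the same grasp; the last joint's range is limited). The gripper opens to 87 mm and grips with 3 to 60 N. Pads are 19 mm wide; open, the fingers measure 117 mm over their backs; the gripper's body (75 mm by 190 mm) begins 51 mm behind the grasp point.
Start: joints at [1.079, 0.22, 1.526, -0, 1.395, -0.126], TCP at [0.224, 0.584, 0.237] pointing down, gripper open.
Joint ranges: [-2.98, 2.98], [-0.91, 2.08], [0.09, 2.57], [-1.24, 4.39], [0.2, 2.65], [-2.68, 2.68]. Speed limits (rad/s): [2.57, 2.57, 3.01, 3.14, 3.14, 3.14].

INTERFACE

Orientations are given as a rotation vector (axis times angle).
In Python, from plant import * gives the robot as it stands. The module is installed in compiled form; this text tells all that it offers.
- The arm moves only by the tool carry_out, never from a script. Its argument "series" is a list of rows, each a list of 3 entries, a list of its own where there are three numbers: the turn, a rotation vector about the world's x, y, z as a fraction of full scale, then the shift along the world's x, y, z as a fraction of full scale, then the opening, from 0 (shut) to 1 (fully open). In form: [[[wx, wy, wz], [tx, ty, tz], grip], ...]. A call has 1 to 8 rows; each row is the pose to reach, as a shift and turn from the pose commanded when the call began; what a row does not reach only later rows make up. Full scale, the value 1, is 0.08 m for a shift and pi/2 rad for a turn. A row lasts 1/12 s, in which the tool goes at most 41.7 mm and 7.16 degrees, less where a joint would pass 70% of its speed; a pose out of reach is approached as far as the arm can. A call with a number of a shift or a turn outside -1 to 1 is refused whole. A call with a gripper value outside its range is refused whole. The fingers move at their own pace and stop on an object; "squeeze" is the grip in N (left out, the last holds). Time passes only in rows, so rows that repeat a pose let the fingers close. It gives the time, the measured TCP pose, the force and the opening at its end, in the units of the state.
- read_state(): the state, without advancing time (a new reading comes with each control period).
- read_camera(name): name is "side" or "top" or "wrist"; returns a dict with "image" (400x640x3 uint8, red, green, blue), "z_map" (400x640 float32, m along the optical axis (not along the pixel's ray), 0 where there is no reading), "intrinsics" (3x3 intrinsics, pixels), "R" (3x3) and "t" (3): a world point X has camera coordinates R X + t. Camera axes: x right, y down, z forward; pixel columns grow to the right and rows downward; lengths in m; the calibration is good to about 2 mm. A picture is of the moment at which its call begins.
- close_job(): hands the job in, once; it reports no verdict.
The state is a dict: "clock": time; "q": joint angles; "joint_vel": joint speeds; "effort": joint torques, N m; "tcp_pos": TCP position; "orientation": TCP orientation; "wrist_force": force on the tool from outside, world axes, zero at the start; "torque": the same for the moment, N m; "finger_gap": opening from 0.0 (shut) to 1.0 (fully open).
Only numpy, scipy, OpenCV 4.12 (cv2) and the standard library are available. Lean on these libraries where they do the work, as an engineer would, in place of code of your own. Each camera call takes 0.05 s, during which the arm holds its last target.

TASK

The check valve body lies in the cradle of the leak-test clamp, with the two rubber-faced blanking heads still standing off its ends. Turn the hexagon turnbuckle sleeve of the tie rod so that both heads draw in together until you feel the sleeve stiffen because both rubbers bear on the valve, then give it about another sixth of a turn, so that the valve is nipped firmly without crushing the rubbers. Let go, leave the valve lying in its cradle, and leave the other things on the bench where they are.

Things in the scene. Friction and masses are not known exactly. Their poses are not given: they have to be found in the camera images.
- sleeve_mid (a point): mid-point, on the axis, of the plain steel turnbuckle sleeve on the tie rod, 190 mm above the bench: hexagon prism 34 mm across flats, 70 mm long, with a round 33 mm collar at each end (100 mm over all). The frame turns with the sleeve: y along the sleeve; z square to one pair of flats; the other two pairs lie 60 degrees to either side about y. It starts at any angle and only turns, it does not shift.
- sleeve_ring (a point): point on the sleeve's axis inside the collar with a dark turned ring, 44 mm from its middle towards the clamp's -y. Turned positively about the clamp's +y (top going towards the clamp's +x, away from the robot) the sleeve draws both heads in at once, each 8 mm a turn; the other way pushes both out. The thread holds where it is left. Between 1/4 and 2/3 of a turn is needed before both rubbers bear.
- clamp: the fixed leak-test clamp: cast base 170 x 360 x 16 mm, two guide bars and a 90-degree V-cradle. Origin under the middle of the base, on the bench; y along valve and tie rod (axes 85 and 190 mm above the bench), z up, x square to them, away from the robot. Around the sleeve's middle 100 mm there is free air; the nearest thing below is the valve's bonnet, 66 mm under its axis.
- head_a: blanking head at the clamp's +y end: upright cast plate 140 mm wide, 22 mm thick, its neck reaching 217 mm above the bench and holding one 20 mm tie rod with a lock nut run back. It slides along y only. Origin at bench level in the middle of the plate; axes as the clamp's. Its rubber-faced disc, 70 mm across on a screwed stem, looks inward; its face lies 19 to 21 mm inward of the origin, set differently each time.
- head_b: blanking head at the clamp's -y end, mirrored, with a brass test nipple outside. While the heads run free the sleeve's friction is about 0.45 N m; from the moment both rubbers bear on the valve a resisting torque of about 0.28 N m per sixth of a turn builds up evenly on top (a reading at rest shifts as much from its free value), and about 110 N per sixth of a turn on each rubber.
- valve_mid (a point): middle of the loose steel check valve body, on its axis: 140 mm long between its end faces, 70 mm end flanges, 50 mm waist lying in the V-cradle, a bonnet on top reaching 39 mm above the axis. y along its axis, z up through the bonnet. It lies within 2 mm of the middle of the clamp, and slides along its cradle when one head meets it first.
- canister_big_mid (a point): bystander: screw-top tin canister, 84 mm across, 120 mm high, upright; its middle
- canister_small_mid (a point): bystander: screw-top tin canister, 64 mm across, 85 mm high, upright; its middle
- gear_segment_mid (a point): bystander: bronze gear segment lying flat, about 130 x 50 mm, 18 mm thick; its middle
- stopper_mid (a point): bystander: tapered rubber stopper, 38 mm across, 32 mm high, upright, near the clamp; its middle
- probe_mid (a point): bystander: chrome speed sensor probe lying near the clamp, 107 mm long, 25 mm hexagon nuts; its middle
- spanner_grip (a point): bystander: open-end spanner lying flat, 200 mm long; its handle
- flange_ring_mid (a point): bystander: flat steel ring, 90 mm across, 12 mm high; its middle
Things that resemble listed ones, but are neither listed nor needed, are in the scene too. Leave any turquoise look-alike of the part that bears valve_mid alone.

How it is judged:
By the outcome, as a careful person would: the job done as asked, in the order asked, and still so for the second after the job is handed in, with the robot touching nothing.
It also fails if it takes over 61 s, if anything falls off the work surface, if the arm or the gripper's body presses on something with over 40 N, if the wrist force passes 120 N, or if a joint passes its speed limit or range.

## Working session

There is one attempt and no reset: what is moved stays moved. The work goes in short steps, Python scripts to look and compute and a tool call to move; the robot and the scene stay as the last step left them, time stands still between calls to the robot, and variables do not carry over. Pictures are saved under pics/ and viewed, and the job is handed in when it is done.

Besides the shell and the picture viewer there is one more tool, called after "Call:" by a JSON object that holds its "api" and its "payload", one argument or row to a line. carry_out: Moves the arm, as the interface text tells. Shift numbers are shares of 0.08 m and turn numbers shares of pi/2 rad, none past 1 either way. Its arguments: {"type":"object","properties":{"series":{"type":"array"},"squeeze":{"type":"number"}},"required":["series"]}

```bash
mkdir -p pics; ls; python3 - <<'E'
from plant import *
import cv2,numpy as np
s=read_state();print(s)
for n in ["top","side"]:
    c=read_camera(n);cv2.imwrite(f"pics/{n}0.png",c["image"][:,:,::-1]);np.savez(f"{n}0.npz",**c)
    print(n,c["intrinsics"],c["R"],c["t"])
E
```

```text
pics
{'clock': 0.0, 'q': array([ 1.07890081e+00,  2.21196589e-01,  1.52759700e+00, -4.30530312e-05,
        1.39464724e+00, -1.26113578e-01]), 'joint_vel': array([-0.00092986,  0.0002644 , -0.00150518,  0.00108239,  0.00098077,
        0.00107751]), 'effort': array([-7.30483516e-04, -4.94625378e+01, -3.87365806e+01,  6.97471993e-02,
        5.74676029e-02, -1.94406239e-04]), 'tcp_pos': array([0.22330297, 0.5831368 , 0.23546296]), 'orientation': array([-1.36123675, -0.93445599,  0.93713593]), 'wrist_force': array([ 0.72677105, -0.57238966, -0.64844413]), 'torque': array([-0.01043248, -0.03189485,  0.02789151]), 'finger_gap': 0.9966548924926578}
top [[411.85654335   0.         316.87056887]
 [  0.         411.85654335 201.08048309]
 [  0.           0.           1.        ]] [[-0.00993751 -0.99994981  0.00127296]
 [-0.98614608  0.00958951 -0.16560178]
 [ 0.16558126 -0.002901   -0.98619188]] [-0.05229362  0.53824958  1.36876352]
side [[430.44248651   0.         320.57288954]
 [  0.         430.44248651 203.27501037]
 [  0.           0.           1.        ]] [[ 0.76037896 -0.64908828 -0.02254428]
 [-0.34178443 -0.37038713 -0.86371105]
 [ 0.55227461  0.664453   -0.50348285]] [-0.43860701  0.29822133  1.12900212]
```

View pics/top0.png

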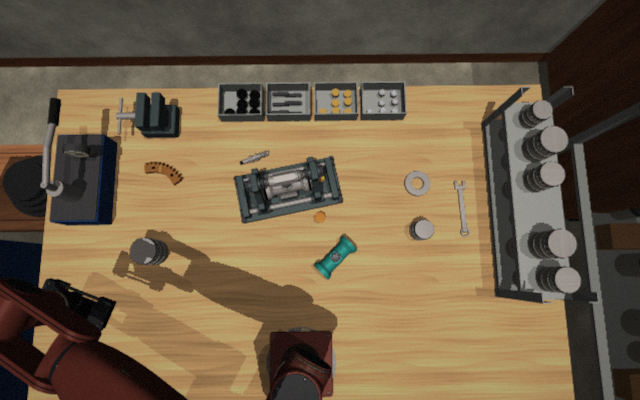

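View pics/side0.png

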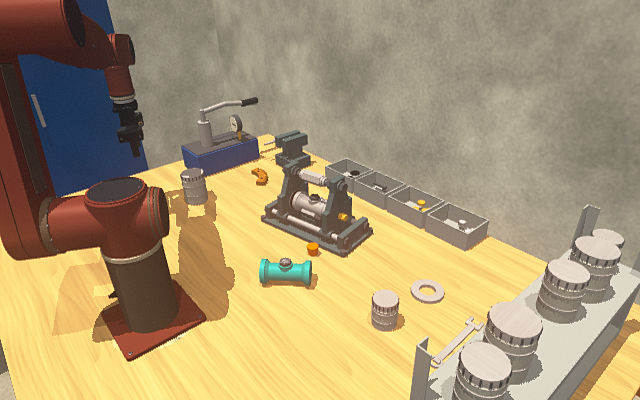

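The top view shows the clamp at about (288,188), yawed slightly. The turquoise look-alike at (335,257) is the decoy, and the stopper is at (320,216). The side view shows the sleeve at (312,178). Next I'll crop and measure.

```bash
cat > h.py <<'E'
import numpy as np,cv2
def pts(c):
    K=c["intrinsics"];z=c["z_map"];v,u=np.mgrid[:z.shape[0],:z.shape[1]]
    P=np.stack([(u-K[0,2])/K[0,0]*z,(v-K[1,2])/K[1,1]*z,z],-1)
    return (P-c["t"])@c["R"]
def crop(c,r0,r1,c0,c1,k,fn):
    cv2.imwrite(fn,cv2.resize(c["image"][r0:r1,c0:c1,::-1],None,fx=k,fy=k,interpolation=cv2.INTER_CUBIC))
E
python3 - <<'E'
import numpy as np
from h import *
t=np.load("top0.npz");s=np.load("side0.npz")
crop(t,140,240,220,360,5,"pics/tc.png");crop(s,140,270,250,390,5,"pics/sc.png".replace("sc","sc"))
P=pts(t)
for n,c in(("top",t),("side",s)):
    P=pts(c);m=c["z_map"]>0
    b=m&(P[...,0]>.3)&(P[...,0]<.75)&(abs(P[...,1]-0.05)<.3)
    # base
    for lo,hi in((.008,.024),(.15,.225),(.195,.225)):
        q=P[b&(P[...,2]>lo)&(P[...,2]<hi)]
        print(n,lo,hi,len(q),q.min(0),q.max(0),q.mean(0))
E
```

```text
top 0.008 0.024 1609 [ 0.30270868 -0.24833568  0.00800829] [0.7464258  0.30065634 0.02399544] [0.57287403 0.04578312 0.01504769]
top 0.15 0.225 1089 [ 0.52790569 -0.07698901  0.15036996] [0.6327457  0.16632675 0.22154084] [0.58097698 0.04502739 0.20094163]
top 0.195 0.225 854 [ 0.538989   -0.07691143  0.19500853] [0.6327457  0.16632675 0.22154084] [0.58428438 0.04544534 0.20647635]
side 0.008 0.024 1229 [ 0.30008183 -0.19370793  0.00808527] [0.71536492 0.20660305 0.02392729] [ 0.54044282 -0.01098558  0.01568858]
side 0.15 0.225 1089 [ 0.52632284 -0.08356331  0.1500242 ] [0.64442936 0.16182986 0.21972711] [0.57721755 0.02502701 0.19118785]
side 0.195 0.225 549 [ 0.53759857 -0.07991344  0.19505263] [0.63196002 0.15794843 0.21972711] [0.58170219 0.02825428 0.20608278]
```

View pics/tc.png

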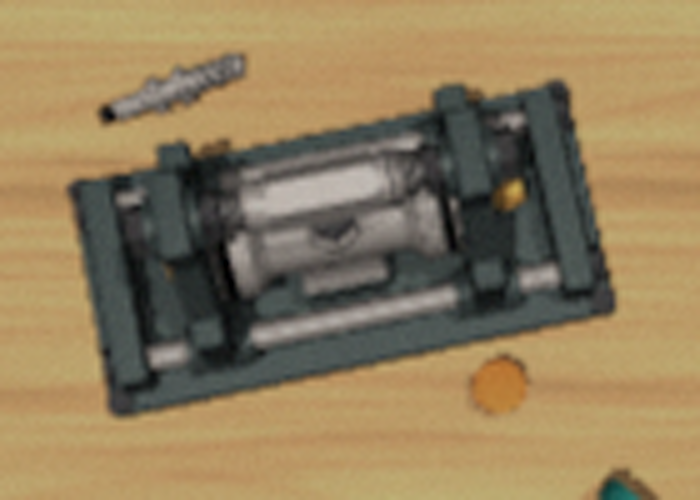

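View pics/sc.png

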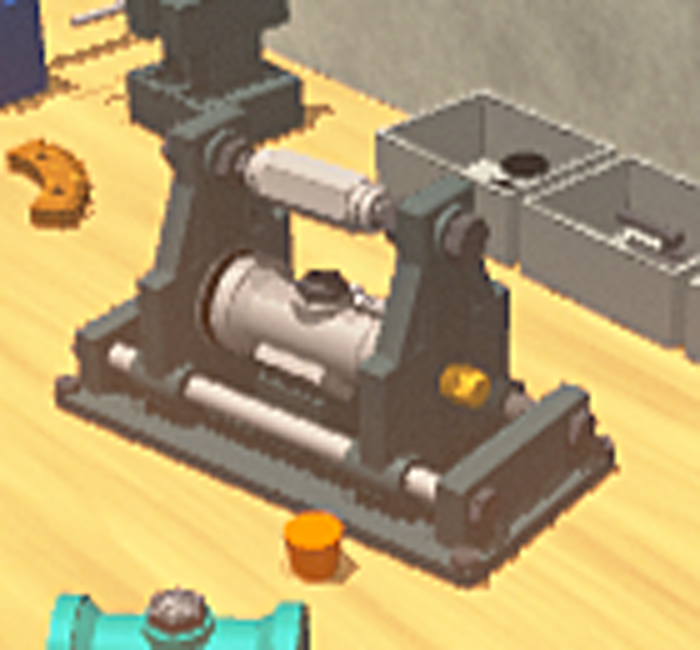

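```bash
python3 - <<'E'
import numpy as np
from h import *
from scipy.optimize import least_squares
for n in("top","side"):
    c=np.load(n+"0.npz");P=pts(c);m=c["z_map"]>0
    b=m&(P[...,0]>.45)&(P[...,0]<.72)&(abs(P[...,1]-0.045)<.23)
    q=P[b&(P[...,2]>.010)&(P[...,2]<.022)].astype(np.float32)
    lab=cv2.minAreaRect(q[:,:2]);print(n,"base rect",lab)
    q=P[b&(P[...,2]>.165)&(P[...,2]<.215)]
    # in prelim clamp frame
    a=np.radians(11.5);C=np.array([.584,.045])
    R=np.array([[np.cos(a),np.sin(a)],[-np.sin(a),np.cos(a)]])
    d=(q[:,:2]-C)@R.T
    k=(abs(d[:,1])<.048)&(abs(d[:,0])<.04)
    Q=q[k];d=d[k];print(len(Q),Q.max(0))
    f=lambda p:np.hypot(d[:,0]-p[0]-p[1]*d[:,1],Q[:,2]-p[2])-.0172
    r=least_squares(f,[0,0,.19],loss="soft_l1",f_scale=.002);print(r.x,np.std(r.fun),"yaw",np.degrees(a-np.arctan(r.x[1])))
    ax=C+R.T@np.array([r.x[0],0]);print("axis pt",ax)
    h=P[b&(P[...,2]>.2)];d=(h[:,:2]-C)@R.T
    for lo,hi in((-.2,-.055),(.055,.2)):
        kk=(d[:,1]>lo)&(d[:,1]<hi)&(h[:,2]>.21);print("neck",np.percentile(d[kk],[2,50,98],axis=0).ravel())
E
```

```text
Traceback (most recent call last):
cv2.error: OpenCV(4.12.0) /io/opencv/modules/imgproc/src/convhull.cpp:143: error: (-215:Assertion failed) total >= 0 && (depth == CV_32F || depth == CV_32S) in function 'convexHull'
```

```bash
cat > m.py <<'E'
import numpy as np
from h import *
from scipy.optimize import least_squares
for n in("top","side"):
    c=np.load(n+"0.npz");P=pts(c);m=c["z_map"]>0
    b=m&(P[...,0]>.45)&(P[...,0]<.72)&(abs(P[...,1]-0.045)<.23)
    a=np.radians(11.5);C=np.array([.584,.045])
    R=np.array([[np.cos(a),np.sin(a)],[-np.sin(a),np.cos(a)]])
    q=P[b&(P[...,2]>.010)&(P[...,2]<.022)];d=(q[:,:2]-C)@R.T
    k=(abs(d[:,0])<.1)&(abs(d[:,1])<.2)
    print(n,"base rect",cv2.minAreaRect(np.ascontiguousarray(q[k][:,:2],dtype=np.float32)))
    q=P[b&(P[...,2]>.165)&(P[...,2]<.215)]
    d=(q[:,:2]-C)@R.T
    k=(abs(d[:,1])<.048)&(abs(d[:,0])<.04)
    Q=q[k];d=d[k];print(len(Q),Q.max(0))
    f=lambda p:np.hypot(d[:,0]-p[0]-p[1]*d[:,1],Q[:,2]-p[2])-.0172
    r=least_squares(f,[0,0,.19],loss="soft_l1",f_scale=.002);print(r.x,np.std(r.fun),"yaw",np.degrees(a-np.arctan(r.x[1])))
    ax=C+R.T@np.array([r.x[0],0]);print("axis pt",ax)
    h=P[b&(P[...,2]>.2)];d=(h[:,:2]-C)@R.T
    for lo,hi in((-.2,-.055),(.055,.2)):
        kk=(d[:,1]>lo)&(d[:,1]<hi)&(h[:,2]>.21);print("neck",np.percentile(d[kk],[2,50,98],axis=0).ravel())
    # normals of faces
    Nn=[]
    k=(abs(d[:,1])<.03)
    zz=np.c_[d,h[:,2]][k]
E
python3 m.py
```

```text
top base rect ((0.5857787728309631, 0.04573424160480499), (0.17089781165122986, 0.36013978719711304), 11.475313186645508)
372 [0.61172543 0.09245632 0.21232299]
[ 0.00212649 -0.0071294   0.18923494] 0.0021722537842645833 yaw 11.908477503505274
axis pt [0.5860838  0.04542395]
neck [-0.02495515 -0.1054327   0.00150652 -0.09373156  0.02764405 -0.08182567]
neck [-0.02497666  0.08245727  0.00015165  0.09271295  0.0280268   0.10389521]
side base rect ((0.5797966718673706, 0.04079596698284149), (0.17441891133785248, 0.3699186146259308), 13.723748207092285)
274 [0.60185211 0.09050314 0.20916545]
[0.00193615 0.01192344 0.1899118 ] 0.0019311923322741992 yaw 10.816869650116717
axis pt [0.58589728 0.04538601]
neck [-0.02876092 -0.1107219  -0.00372816 -0.10185964  0.02454352 -0.08811329]
neck [-0.02671177  0.07264972 -0.00496251  0.08366393  0.02632622  0.09708745]
```

Clamp origin is at about (0.586, 0.0455) with yaw about 11.5°. The base measures 0.171 x 0.360 and the sleeve axis sits at z=0.1895, both as stated. Next I'll plan the approach.

```bash
cat >> h.py <<'E'
from scipy.spatial.transform import Rotation as Ro
A=np.radians(11.5); C=np.array([.5858,.0455,.190])
CX=np.array([np.cos(A),np.sin(A),0]);CY=np.array([-np.sin(A),np.cos(A),0]);Z=np.array([0,0,1.])
def target(th,back=0.,flip=1,g=.005):
    """tilt th deg about CY; returns R,pos; back=distance grasp point is short of axis"""
    r=Ro.from_rotvec(CY*np.radians(th))
    R0=np.c_[flip*CX,-Z,np.cross(flip*CX,-Z)]
    M=r.as_matrix()@R0
    return M, C+M[:,1]*(g-back)
def delta(s,M,p):
    R=Ro.from_rotvec(s["orientation"]) if not isinstance(s,tuple) else Ro.from_matrix(s[0])
    p0=s["tcp_pos"] if not isinstance(s,tuple) else s[1]
    w=(Ro.from_matrix(M)*R.inv()).as_rotvec()
    return np.round(w/(np.pi/2),4),np.round((p-p0)/.08,4)
E
python3 - <<'E'
from h import *
from plant import *
s=read_state();print(Ro.from_rotvec(s["orientation"]).as_matrix().round(3))
for f in(1,-1):
    M,p=target(-15,.15,f);print(f,p,delta(s,M,p))
E
```

```text
[[ 0.358 -0.001 -0.934]
 [ 0.934 -0.002  0.358]
 [-0.002 -1.     0.   ]]
1 [0.54902464 0.03801797 0.33005924] (array([ 0.113 , -0.1337, -0.6355]), array([ 4.0717, -6.8144,  1.1816]))
-1 [0.54902464 0.03801797 0.33005924] (array([-0.1537, -0.1305,  1.3516]), array([ 4.0717, -6.8144,  1.1816]))
```

Call:
{"api": "carry_out", "payload": {
  "series": [
    [[0, 0, -0.05], [0.3, -0.5, 0.6], 1],
    [[0, 0, -0.1], [0.59, -1.0, 1.0], 1],
    [[0, 0, -0.1], [0.59, -1.0, 1.0], 1]
  ]
}}

```text
clock: 0.35
tcp_pos: [0.2707, 0.5025, 0.3164]
orientation: [-1.414, -0.813, 0.816]
wrist_force: [0.4, -0.5, 1.3]
finger_gap: 0.999
```

Call:
{"api": "carry_out", "payload": {
  "series": [
    [[0, 0, -0.05], [0.3, -0.5, 0.1], 1],
    [[0, 0, -0.1], [0.59, -1.0, 0.2], 1]
  ]
}}

```text
clock: 0.52
tcp_pos: [0.3131, 0.4321, 0.3322]
orientation: [-1.456, -0.695, 0.692]
wrist_force: [0.2, 0.4, -0.9]
finger_gap: 0.999
```

Call:
{"api": "carry_out", "payload": {
  "series": [
    [[0, 0, -0.05], [0.3, -0.5, 0], 1],
    [[0, 0, -0.1], [0.59, -1.0, 0], 1]
  ]
}}

```text
clock: 0.68
tcp_pos: [0.3555, 0.3596, 0.3311]
orientation: [-1.494, -0.572, 0.571]
wrist_force: [1.3, 0.5, 0.7]
finger_gap: 0.998
```

Call:
{"api": "carry_out", "payload": {
  "series": [
    [[0, 0, -0.05], [0.3, -0.5, 0], 1],
    [[0, 0, -0.1], [0.59, -1.0, 0], 1]
  ]
}}

```text
clock: 0.85
tcp_pos: [0.3977, 0.2876, 0.3305]
orientation: [-1.524, -0.449, 0.449]
wrist_force: [0.8, 0.5, -0.4]
finger_gap: 1.001
```

Call:
{"api": "carry_out", "payload": {
  "series": [
    [[0, 0, -0.05], [0.3, -0.5, 0], 1],
    [[0, 0, -0.1], [0.59, -1.0, 0], 1]
  ]
}}

```text
clock: 1.02
tcp_pos: [0.4401, 0.2158, 0.3304]
orientation: [-1.546, -0.326, 0.326]
wrist_force: [2.0, 0.4, 0.4]
finger_gap: 1.0
```

Call:
{"api": "carry_out", "payload": {
  "series": [
    [[0, 0, -0.05], [0.3, -0.5, 0], 1],
    [[0, 0, -0.1], [0.59, -1.0, 0], 1],
    [[0, 0, -0.1], [0.59, -1.0, 0], 1]
  ]
}}

```text
clock: 1.27
tcp_pos: [0.4889, 0.1327, 0.3301]
orientation: [-1.564, -0.199, 0.199]
wrist_force: [0.6, -0.3, -0.6]
finger_gap: 0.998
```

```bash
python3 - <<'E'
from h import *
from plant import *
s=read_state();print(s["clock"],s["tcp_pos"],s["q"].round(3))
c=read_camera("wrist");np.savez("w0.npz",**c);cv2.imwrite("pics/w0.png",c["image"][:,:,::-1])
M,p=target(0,.14,1);print(delta(s,M,p));M,p=target(-15,.14,1);print(delta(s,M,p))
E
```

```text
1.2667 [0.48890309 0.13272463 0.33007618] [ 0.111 -0.112  1.699 -0.002  1.555 -0.143]
(array([ 0.0016,  0.    , -0.0338]), array([ 1.2112, -1.0903, -0.0635]))
(array([ 0.0391, -0.1624, -0.0334]), array([ 0.7832, -1.1774, -0.121 ]))
```

View pics/w0.png

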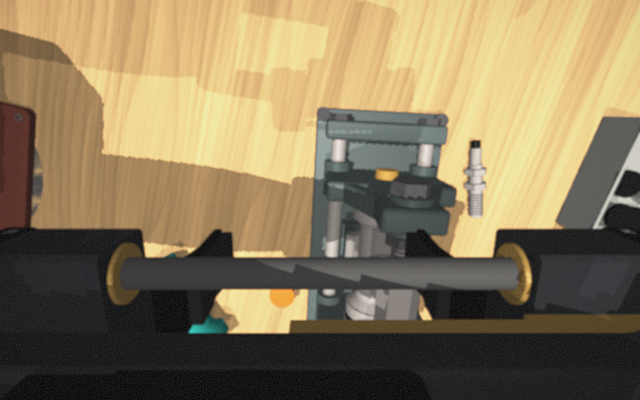

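The wrist view shows head_b's nipple at (387,174) and the sleeve half hidden behind the finger at (400,300). I'll shift the camera to see the sleeve clearly.

Call:
{"api": "carry_out", "payload": {
  "series": [
    [[0, 0, -0.03], [0.5, 0.3, 0], 1],
    [[0, 0, -0.034], [1, 0.6, 0], 1],
    [[0, 0, -0.034], [1, 0.6, 0], 1],
    [[0, 0, -0.034], [1, 0.6, 0], 1]
  ]
}}

```text
clock: 1.65
tcp_pos: [0.5675, 0.1879, 0.3285]
orientation: [-1.564, -0.164, 0.169]
wrist_force: [0.0, 0.2, 0.7]
finger_gap: 0.997
```

```bash
python3 - <<'E'
from h import *
from plant import *
s=read_state();print(s["clock"],s["tcp_pos"],s["q"].round(3))
c=read_camera("wrist");np.savez("w1.npz",**c);cv2.imwrite("pics/w1.png",c["image"][:,:,::-1])
crop(c,60,300,200,440,2.5,"pics/w1c.png")
print(c["R"].T@-c["t"])
M,p=target(0,.14,1);print(delta(s,M,p));M,p=target(-15,.14,1);print(delta(s,M,p))
E
```

```text
1.65 [0.56751002 0.18787385 0.32847044] [ 1.870e-01  1.140e-01  1.475e+00  1.000e-03  1.555e+00 -2.400e-02]
[0.55402902 0.25343992 0.47604341]
(array([-0.0002, -0.0021, -0.007 ]), array([ 0.2286, -1.7797, -0.0434]))
(array([ 0.034 , -0.1652, -0.0071]), array([-0.1994, -1.8667, -0.1009]))
```

View pics/w1.png

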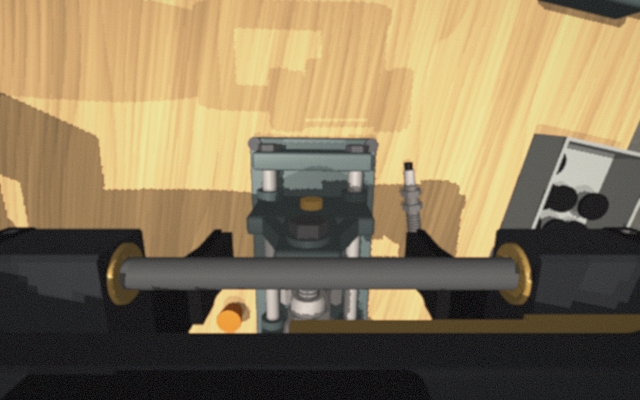

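View pics/w1c.png

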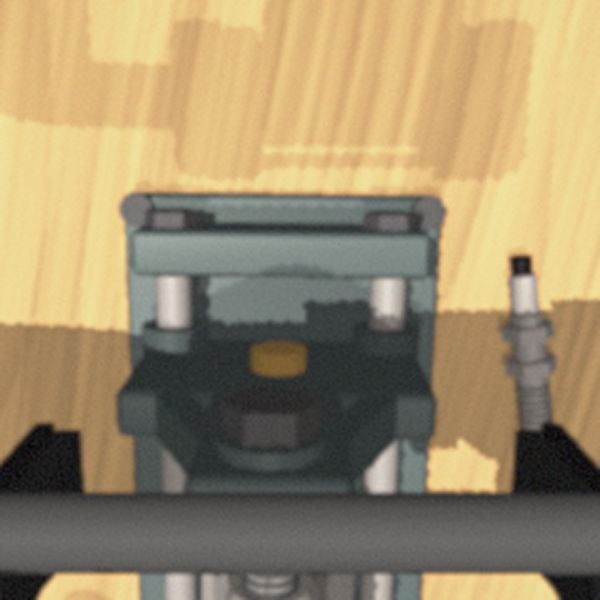

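```bash
cat > hx.py <<'E'
from h import *
from scipy.optimize import least_squares
def fit(c,zs=None,half=.031):
    P=pts(c);m=c["z_map"]>0
    D=P-C; y=D@CY;x=D@CX;z=D[...,2]
    k=m&(abs(y)<half)&(np.hypot(x,z)<.025)&(z>-.015)
    X=np.c_[x[k],z[k]];best=[]
    for th in np.arange(-30,30,2):
        # free: dx,dz ; hex sdf
        def f(p):
            d=X-[p[0],p[1]]
            an=np.radians(th+60*np.arange(6))
            return np.max(d@np.c_[np.sin(an),np.cos(an)].T,axis=1)-.017
        r=least_squares(f,[0,0],loss="soft_l1",f_scale=.001);best.append((r.cost,th,*r.x.round(4)))
    best.sort();return len(X),best[:5],best[-1]
if __name__=="__main__":
    for n in("top0","side0","w0","w1"):
        c=np.load(n+".npz")
        try: print(n,fit(c))
        except Exception as e: print(n,e)
E
python3 hx.py
```

```text
top0 (255, [(np.float64(0.00022834718697228583), np.int64(-10), np.float64(0.0004), np.float64(-0.0009)), (np.float64(0.0002287921497890746), np.int64(-8), np.float64(0.0003), np.float64(-0.0009)), (np.float64(0.0002310845811770134), np.int64(-12), np.float64(0.0004), np.float64(-0.0009)), (np.float64(0.00023161527629625612), np.int64(-6), np.float64(0.0003), np.float64(-0.001)), (np.float64(0.00023540120718872344), np.int64(-14), np.float64(0.0004), np.float64(-0.001))], (np.float64(0.00031485188102070046), np.int64(20), np.float64(0.0003), np.float64(-0.001)))
side0 (183, [(np.float64(0.0001239903075604962), np.int64(-12), np.float64(0.0001), np.float64(-0.0003)), (np.float64(0.00012438861754173977), np.int64(-10), np.float64(0.0002), np.float64(-0.0003)), (np.float64(0.00012451326644293893), np.int64(-14), np.float64(0.0002), np.float64(-0.0003)), (np.float64(0.00012573347233672168), np.int64(-8), np.float64(0.0002), np.float64(-0.0003)), (np.float64(0.00012757039028524493), np.int64(-16), np.float64(0.0002), np.float64(-0.0002))], (np.float64(0.00018404692342585235), np.int64(16)
[... 477 characters left out ...]
p.float64(0.0006), np.float64(-0.0007))], (np.float64(0.0008943901024692994), np.int64(20), np.float64(0.0006), np.float64(-0.0005)))
w1 (224, [(np.float64(5.438092108399885e-05), np.int64(-8), np.float64(0.0006), np.float64(-0.0013)), (np.float64(5.572072265281421e-05), np.int64(-6), np.float64(0.0007), np.float64(-0.0013)), (np.float64(5.6155337852235466e-05), np.int64(-10), np.float64(0.0005), np.float64(-0.0012)), (np.float64(6.011660278440501e-05), np.int64(-12), np.float64(0.0004), np.float64(-0.0012)), (np.float64(6.040614295821467e-05), np.int64(-4), np.float64(0.0008), np.float64(-0.0014))], (np.float64(0.00013527672503368637), np.int64(22), np.float64(0.0005), np.float64(-0.0015)))
```

All four depth views agree that a flat normal stands at about -9°, so grasp tilts of -39° and +21° fit. That allows a stroke from -39° to +21°.

```bash
python3 - <<'E'
from h import *
from plant import *
s=read_state();print(s["clock"],s["tcp_pos"])
for b in(.13,.11,0):
  M,p=target(-39,b,1);print(b,p,*delta(s,M,p))
E
```

```text
1.7 [0.56649805 0.1871792  0.32914316]
0.13 [0.50871418 0.02981671 0.28714325] [ 0.0889 -0.4261 -0.0068] [-0.7223 -1.967  -0.525 ]
0.11 [0.52104791 0.03232604 0.27160033] [ 0.0889 -0.4261 -0.0068] [-0.5681 -1.9357 -0.7193]
0 [0.58888343 0.04612733 0.18611427] [ 0.0889 -0.4261 -0.0068] [ 0.2798 -1.7631 -1.7879]
```

Call:
{"api": "carry_out", "payload": {
  "series": [
    [[0.02, -0.1, -0.007], [-0.3, -0.5, 0], 1],
    [[0.05, -0.2, -0.007], [-0.6, -1, 0], 1],
    [[0.06, -0.3, -0.007], [-0.72, -1, 0], 1],
    [[0.089, -0.4261, -0.007], [-0.72, -1, 0], 1],
    [[0.089, -0.4261, -0.007], [-0.72, -1, 0], 1],
    [[0.089, -0.4261, -0.007], [-0.72, -1, 0], 1]
  ]
}}

```text
clock: 2.2
tcp_pos: [0.5079, 0.1057, 0.3312]
orientation: [-1.429, -0.682, -0.387]
wrist_force: [-0.0, 0.8, -0.4]
finger_gap: 1.0
```

Call:
{"api": "carry_out", "payload": {
  "series": [
    [[0, 0, 0], [0, -0.5, -0.25], 1],
    [[0, 0, 0], [0, -0.967, -0.525], 1],
    [[0, 0, 0], [0, -0.967, -0.525], 1],
    [[0, 0, 0], [0, -0.967, -0.525], 1]
  ]
}}

```text
clock: 2.53
tcp_pos: [0.5078, 0.0265, 0.2868]
orientation: [-1.432, -0.67, -0.383]
wrist_force: [-0.7, -0.2, 0.1]
finger_gap: 1.001
```

```bash
python3 - <<'E'
from h import *
from plant import *
from hx import fit
s=read_state();print(s["clock"],s["tcp_pos"],s["q"].round(3),s["wrist_force"].round(2),s["torque"].round(3))
c=read_camera("wrist");np.savez("w2.npz",**c);cv2.imwrite("pics/w2.png",c["image"][:,:,::-1])
c2=read_camera("side");np.savez("s2.npz",**c2);crop(c2,60,270,200,440,3,"pics/s2.png")
print(fit(c)[:2]);
s=read_state()
for b in(.12,.05,0):
  M,p=target(-39,b,1);print(b,p,*delta(s,M,p))
E
```

```text
2.5333 [0.50777846 0.02649986 0.28680659] [-0.307 -0.643  2.298  0.396  0.907 -0.652] [-0.74 -0.19  0.05] [-0.161  0.444  0.059]
(3313, [(np.float64(0.0004899362433780946), np.int64(-8), np.float64(0.0007), np.float64(-0.0009)), (np.float64(0.0004975085486507908), np.int64(-10), np.float64(0.0007), np.float64(-0.0009)), (np.float64(0.000556681786303739), np.int64(-6), np.float64(0.0007), np.float64(-0.0009)), (np.float64(0.0005783198031553062), np.int64(-12), np.float64(0.0007), np.float64(-0.0009)), (np.float64(0.0006870621598260309), np.int64(-4), np.float64(0.0007), np.float64(-0.0009))])
0.12 [0.51488104 0.03107137 0.27937179] [-0.0015  0.0023  0.002 ] [ 0.0725  0.0299 -0.1252]
0.05 [0.5580491  0.03985402 0.22497157] [-0.0015  0.0023  0.002 ] [ 0.6121  0.1396 -0.8052]
0 [0.58888343 0.04612733 0.18611427] [-0.0015  0.0023  0.002 ] [ 0.9975  0.2181 -1.2909]
```

View pics/w2.png

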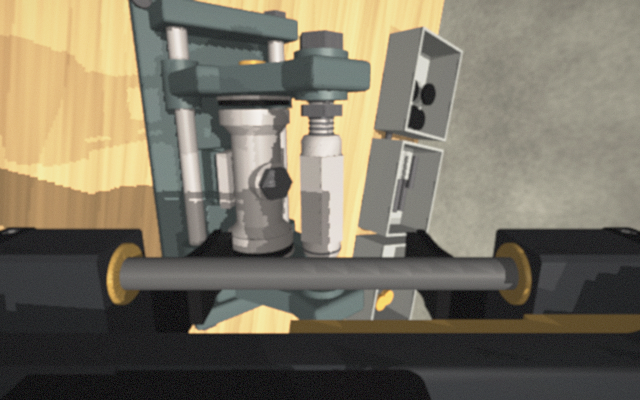

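View pics/s2.png

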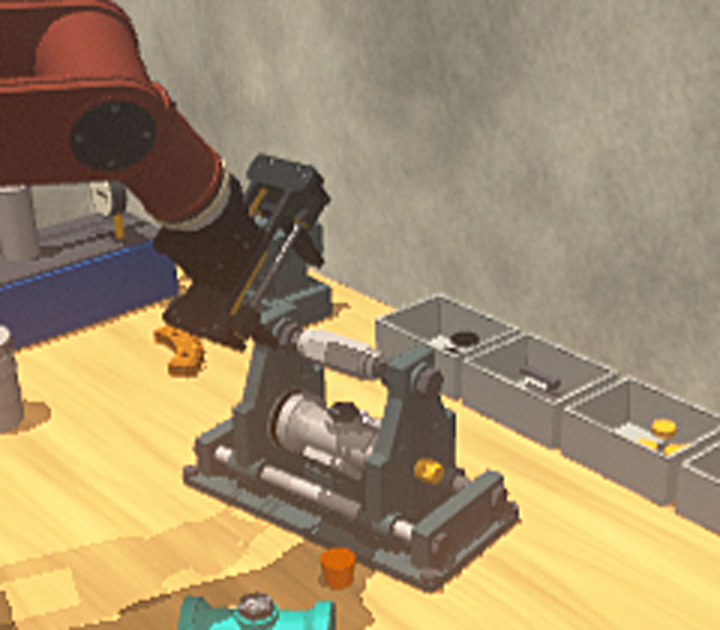

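The wrist view shows the sleeve clear at (320,195), with the collar on head_b's side at (320,140), the valve at (262,180) and the bins well beyond. The angle of -9° is confirmed, so I'm advancing along the tool axis.

Call:
{"api": "carry_out", "payload": {
  "series": [
    [[0, 0.002, 0.002], [0.3, 0.07, -0.4], 1],
    [[-0.001, 0.002, 0.002], [0.612, 0.14, -0.805], 1],
    [[-0.001, 0.002, 0.002], [0.612, 0.14, -0.805], 1],
    [[-0.001, 0.002, 0.002], [0.612, 0.14, -0.805], 1]
  ]
}}

```text
clock: 2.97
tcp_pos: [0.557, 0.0426, 0.2201]
orientation: [-1.428, -0.671, -0.366]
wrist_force: [-0.3, 0.1, 0.3]
finger_gap: 0.998
```

```bash
python3 - <<'E'
from h import *
from plant import *
s=read_state();print(s["clock"],s["tcp_pos"],s["wrist_force"].round(2),s["torque"].round(3))
for b in(.02,0):
  M,p=target(-39,b,1);print(b,p,*delta(s,M,p))
E
```

```text
2.9667 [0.55699215 0.04264591 0.22011575] [-0.27  0.12  0.27] [-0.156  0.369  0.004]
0.02 [0.5765497  0.04361801 0.20165719] [-0.0018 -0.0057 -0.0034] [ 0.2445  0.0122 -0.2307]
0 [0.58888343 0.04612733 0.18611427] [-0.0018 -0.0057 -0.0034] [ 0.3986  0.0435 -0.425 ]
```

Call:
{"api": "carry_out", "payload": {
  "series": [
    [[0, -0.003, -0.002], [0.2, 0.01, -0.2], 1],
    [[-0.001, -0.005, -0.003], [0.3, 0.025, -0.32], 1],
    [[-0.001, -0.005, -0.003], [0.3, 0.025, -0.32], 1],
    [[-0.001, -0.005, -0.003], [0.3, 0.025, -0.32], 1]
  ]
}}

```text
clock: 3.3
tcp_pos: [0.5828, 0.0427, 0.2014]
orientation: [-1.433, -0.683, -0.385]
wrist_force: [-0.0, 0.0, -1.0]
finger_gap: 1.005
```

```bash
python3 - <<'E'
from h import *
from plant import *
from hx import fit
s=read_state();print(s["clock"],s["tcp_pos"],s["wrist_force"].round(2),s["torque"].round(3))
c=read_camera("wrist");np.savez("w3.npz",**c);cv2.imwrite("pics/w3.png",c["image"][:,:,::-1])
print("cam in tool",Ro.from_rotvec(s["orientation"]).as_matrix().T@(-c["R"].T@c["t"]-s["tcp_pos"]))
w=np.load("w2.npz")
s=read_state();print(s["tcp_pos"])
for b in(.0,):
  M,p=target(-39,b,1);print(b,p,*delta(s,M,p))
E
```

```text
3.3 [0.58275968 0.04273779 0.20136472] [-0.05  0.04 -1.02] [-0.194  0.416 -0.012]
cam in tool [-0.00029393 -0.14756947  0.06707939]
[0.5828485  0.04237091 0.20170686]
0.0 [0.58888343 0.04612733 0.18611427] [0.0009 0.0071 0.0015] [ 0.0754  0.047  -0.1949]
```

View pics/w3.png

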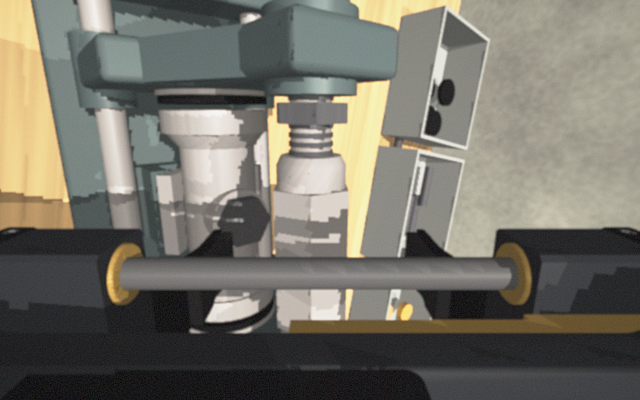

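The sleeve sits at column 312 against jaw centre 320, which is about 3 mm off and matches the state's correction. I'm moving in the rest of the way.

Call:
{"api": "carry_out", "payload": {
  "series": [
    [[0.001, 0.006, 0.001], [0.07, 0.04, -0.19], 1],
    [[0.001, 0.006, 0.001], [0.07, 0.04, -0.19], 1],
    [[0.001, 0.006, 0.001], [0.07, 0.04, -0.19], 1],
    [[0.001, 0.006, 0.001], [0.07, 0.04, -0.19], 1]
  ]
}}

```text
clock: 3.68
tcp_pos: [0.5881, 0.0447, 0.1851]
orientation: [-1.433, -0.674, -0.378]
wrist_force: [0.8, -0.1, 0.7]
finger_gap: 1.004
```

```bash
python3 - <<'E'
from h import *
from plant import *
s=read_state();print(s["clock"],s["tcp_pos"],s["wrist_force"].round(2),s["torque"].round(3))
c=read_camera("wrist");np.savez("w4.npz",**c);cv2.imwrite("pics/w4.png",c["image"][:,:,::-1])
M,p=target(-39,0,1)
for i in range(3):
  s=read_state();print(s["tcp_pos"],s["torque"]@CY,*delta(s,M,p)); read_camera("top")
E
```

```text
3.6833 [0.58806036 0.04473579 0.18511084] [ 0.8  -0.13  0.73] [-0.124  0.381 -0.031]
[0.58813026 0.04466741 0.18504938] 0.45924503170261827 [-0.0002  0.      0.0016] [0.0094 0.0182 0.0133]
[0.58813894 0.04459224 0.18488747] 0.44209047970385834 [-0.0002 -0.0001  0.0017] [0.0093 0.0192 0.0153]
[0.58811567 0.044593   0.18465046] 0.40754139885400353 [-0.0002 -0.0003  0.0017] [0.0096 0.0192 0.0183]
```

View pics/w4.png

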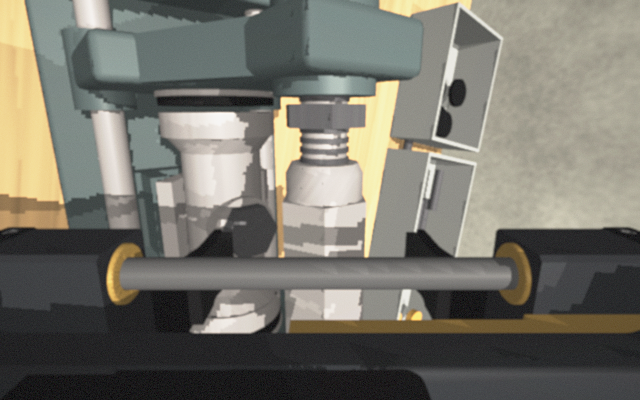

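Now close on the flats.

Call:
{"api": "carry_out", "payload": {
  "series": [
    [[0, 0, 0], [0, 0, 0], 0.6],
    [[0, 0, 0], [0, 0, 0], 0.2],
    [[0, 0, 0], [0, 0, 0], 0.2],
    [[0, 0, 0], [0, 0, 0], 0.2],
    [[0, 0, 0], [0, 0, 0], 0.2],
    [[0, 0, 0], [0, 0, 0], 0.2]
  ],
  "squeeze": 55
}}

```text
clock: 4.38
tcp_pos: [0.5879, 0.0448, 0.1834]
orientation: [-1.433, -0.672, -0.377]
wrist_force: [-0.1, 0.5, -0.2]
finger_gap: 0.633
```

```bash
cat > st.py <<'E'
import sys
from h import *
from plant import *
s=read_state()
M=Ro.from_rotvec(s["orientation"]).as_matrix();a=M[:,1]
th=np.degrees(np.arctan2(-a@CX,-a[2]))
g=s["tcp_pos"]-.005*a-C
print("t%.2f tilt %.2f gap %.4f grasp-axis cx %.1f cy %.1f z %.1f mm | F %s | Tq_y %.3f Tx %.3f Tz %.3f"%(s["clock"],th,s["finger_gap"],*(1e3*np.array([g@CX,g@CY,g[2]])),np.round([s["wrist_force"]@CX,s["wrist_force"]@CY,s["wrist_force"][2]],1),s["torque"]@CY,s["torque"]@CX,s["torque"][2]))
E
cat > pl.py <<'E'
from h import *
ap=lambda t:-np.sin(np.radians(t))*CX-np.cos(np.radians(t))*Z
for t in(-39,-24,-9,6): print(t,(.0625*(ap(t+15)-ap(t))).round(3))
print(15/90*CY)
E
python3 st.py; python3 pl.py
```

```text
t4.38 tilt -38.88 gap 0.6331 grasp-axis cx -1.3 cy -1.1 z -2.7 mm | F [ 0.   0.5 -0.2] | Tq_y 0.404 Tx -0.029 Tz -0.019
-39 [-0.014 -0.003 -0.009]
-24 [-0.015 -0.003 -0.005]
-9 [-0.016 -0.003 -0.   ]
6 [-0.016 -0.003  0.004]
[-0.03322799  0.16332078  0.        ]
```

Still closing; the fingers are slow.

Call:
{"api": "carry_out", "payload": {
  "series": [
    [[0, 0, 0], [0, 0, 0], 0.2],
    [[0, 0, 0], [0, 0, 0], 0.2],
    [[0, 0, 0], [0, 0, 0], 0.2],
    [[0, 0, 0], [0, 0, 0], 0.2],
    [[0, 0, 0], [0, 0, 0], 0.2],
    [[0, 0, 0], [0, 0, 0], 0.2],
    [[0, 0, 0], [0, 0, 0], 0.2]
  ]
}}

```text
clock: 4.97
tcp_pos: [0.5901, 0.0447, 0.1861]
orientation: [-1.432, -0.676, -0.382]
wrist_force: [11.3, 4.8, -1.4]
finger_gap: 0.38
```

```bash
python3 st.py
```

```text
t4.97 tilt -39.21 gap 0.3796 grasp-axis cx 0.9 cy -1.7 z -0.0 mm | F [12.   2.5 -1.4] | Tq_y -0.810 Tx 0.096 Tz 0.203
```

Call:
{"api": "carry_out", "payload": {
  "series": [
    [[0, 0, 0], [0.03, 0.006, 0.01], 0.2],
    [[0, 0, 0], [0.03, 0.006, 0.01], 0.2]
  ]
}}

```text
clock: 5.13
tcp_pos: [0.5904, 0.0448, 0.186]
orientation: [-1.433, -0.674, -0.376]
wrist_force: [-24.9, -5.9, 19.9]
finger_gap: 0.382
```

```bash
python3 st.py
```

```text
t5.13 tilt -38.91 gap 0.3822 grasp-axis cx 1.2 cy -1.6 z -0.1 mm | F [-25.6  -0.8  19.9] | Tq_y 1.870 Tx -0.196 Tz -0.171
```

Call:
{"api": "carry_out", "payload": {
  "series": [
    [[0, 0, 0], [-0.02, -0.004, -0.009], 0.2],
    [[0, 0, 0], [-0.02, -0.004, -0.009], 0.2]
  ]
}}

```text
clock: 5.3
tcp_pos: [0.5902, 0.0448, 0.186]
orientation: [-1.433, -0.675, -0.381]
wrist_force: [1.7, 1.4, 6.5]
finger_gap: 0.381
```

```bash
cat >> st.py <<'E'
F=s["wrist_force"]; L=.168
r=L*a; print("T about axis (L=.168): %.3f"%((s["torque"]-np.cross(r,F))@CY))
import json;open("log.jsonl","a").write(json.dumps(dict(t=s["clock"],th=th,F=[F@CX,F@CY,F[2]],T=[s["torque"]@CX,s["torque"]@CY,s["torque"][2]],gap=s["finger_gap"]))+"\n")
E
python3 st.py
```

```text
t5.30 tilt -39.15 gap 0.3809 grasp-axis cx 1.1 cy -1.6 z -0.1 mm | F [1.9 1.  6.5] | Tq_y 0.027 Tx 0.020 Tz 0.249
T about axis (L=.168): 0.960
```

Call:
{"api": "carry_out", "payload": {
  "series": [
    [[-0.011, 0.0544, 0], [-0.005, -0.001, -0.003], 0.2],
    [[-0.022, 0.109, 0], [-0.01, -0.002, -0.006], 0.2],
    [[-0.0332, 0.1633, 0], [-0.014, -0.003, -0.009], 0.2],
    [[-0.0332, 0.1633, 0], [-0.014, -0.003, -0.009], 0.2]
  ]
}}

```text
clock: 5.63
tcp_pos: [0.5892, 0.0447, 0.1851]
orientation: [-1.501, -0.476, -0.169]
wrist_force: [-12.8, -3.8, 18.2]
finger_gap: 0.385
```

```bash
python3 st.py
```

```text
t5.63 tilt -23.75 gap 0.3855 grasp-axis cx 1.2 cy -1.4 z -0.4 mm | F [-13.3  -1.1  18.2] | Tq_y 1.532 Tx -0.304 Tz 0.197
T about axis (L=.168): 0.715
```

Call:
{"api": "carry_out", "payload": {
  "series": [
    [[-0.011, 0.0544, 0], [-0.01, -0.002, -0.01], 0.2],
    [[-0.022, 0.109, 0], [-0.02, -0.004, -0.015], 0.2],
    [[-0.0332, 0.1633, 0], [-0.025, -0.005, -0.019], 0.2],
    [[-0.0332, 0.1633, 0], [-0.025, -0.005, -0.019], 0.2]
  ]
}}

```text
clock: 5.97
tcp_pos: [0.5879, 0.0445, 0.1845]
orientation: [-1.548, -0.277, 0.035]
wrist_force: [-7.0, -1.5, 20.2]
finger_gap: 0.385
```

```bash
python3 st.py
```

```text
t5.97 tilt -8.87 gap 0.3845 grasp-axis cx 1.1 cy -1.4 z -0.6 mm | F [-7.1 -0.1 20.2] | Tq_y 1.365 Tx 0.122 Tz 0.321
T about axis (L=.168): 0.705
```

Call:
{"api": "carry_out", "payload": {
  "series": [
    [[-0.011, 0.0544, 0], [-0.01, -0.002, -0.01], 0.2],
    [[-0.022, 0.109, 0], [-0.016, -0.003, -0.018], 0.2],
    [[-0.0332, 0.1633, 0], [-0.022, -0.004, -0.022], 0.2],
    [[-0.0332, 0.1633, 0], [-0.022, -0.004, -0.022], 0.2]
  ]
}}

```text
clock: 6.3
tcp_pos: [0.5865, 0.0441, 0.1841]
orientation: [-1.576, -0.073, 0.24]
wrist_force: [-6.7, 1.0, 26.2]
finger_gap: 0.385
```

```bash
python3 st.py
```

```text
t6.30 tilt 6.09 gap 0.3850 grasp-axis cx 0.9 cy -1.5 z -1.0 mm | F [-6.4  2.3 26.2] | Tq_y 1.811 Tx 0.175 Tz 0.117
T about axis (L=.168): 0.275
```

Call:
{"api": "carry_out", "payload": {
  "series": [
    [[0, 0, 0], [-0.005, -0.001, 0.02], 0.2],
    [[0, 0, 0], [-0.005, -0.001, 0.02], 0.2]
  ]
}}

```text
clock: 6.47
tcp_pos: [0.5865, 0.0441, 0.1841]
orientation: [-1.575, -0.079, 0.234]
wrist_force: [5.0, 0.5, 12.0]
finger_gap: 0.385
```

```bash
python3 st.py
```

```text
t6.47 tilt 5.66 gap 0.3851 grasp-axis cx 0.9 cy -1.5 z -0.9 mm | F [ 5.  -0.5 12. ] | Tq_y -0.119 Tx -0.007 Tz 0.174
T about axis (L=.168): 0.521
```

Call:
{"api": "carry_out", "payload": {
  "series": [
    [[-0.011, 0.0544, 0], [-0.004, -0.001, 0.01], 0.2],
    [[-0.022, 0.109, 0], [-0.008, -0.002, 0.014], 0.2],
    [[-0.0332, 0.1633, 0], [-0.012, -0.002, 0.019], 0.2],
    [[-0.0332, 0.1633, 0], [-0.012, -0.002, 0.019], 0.2]
  ]
}}

```text
clock: 6.8
tcp_pos: [0.5848, 0.0438, 0.184]
orientation: [-1.584, 0.135, 0.445]
wrist_force: [1.7, -0.2, 13.5]
finger_gap: 0.382
```

```bash
python3 st.py
```

```text
t6.80 tilt 21.17 gap 0.3817 grasp-axis cx 0.5 cy -1.5 z -1.4 mm | F [ 1.7 -0.5 13.5] | Tq_y 0.575 Tx -0.117 Tz 0.103
T about axis (L=.168): 0.012
```

Call:
{"api": "carry_out", "payload": {
  "series": [
    [[0, 0, 0], [0, 0, 0], 0.65],
    [[0, 0, 0], [0, 0, 0], 0.65],
    [[0, 0, 0], [0, 0, 0], 0.65],
    [[0, 0, 0], [0, 0, 0], 0.65],
    [[0, 0, 0], [0, 0, 0], 0.65]
  ]
}}

```text
clock: 7.22
tcp_pos: [0.5819, 0.0437, 0.1823]
orientation: [-1.584, 0.135, 0.444]
wrist_force: [-0.5, -0.0, -0.0]
finger_gap: 0.623
```

```bash
python3 st.py; python3 - <<'E'
from plant import *
import h
from h import *
h.C[:]=C+.0008*CX-.0015*CY-.0003*Z
s=read_state()
for t in(6,-9,-34,-39): print(t,*delta(s,*target(t)))
E
```

```text
t7.22 tilt 21.13 gap 0.6229 grasp-axis cx -2.4 cy -1.0 z -3.1 mm | F [-0.5  0.1 -0. ] | Tq_y -0.134 Tx -0.043 Tz -0.001
T about axis (L=.168): -0.212
6 [ 0.034  -0.1646  0.0015] [0.0556 0.0047 0.0308]
-9 [ 0.0671 -0.328   0.0015] [0.0716 0.008  0.0312]
-34 [ 0.1221 -0.6003  0.0016] [0.0962 0.013  0.0412]
-39 [ 0.1331 -0.6547  0.0016] [0.1005 0.0139 0.0444]
```

Call:
{"api": "carry_out", "payload": {
  "series": [
    [[0.015, -0.075, 0], [0.045, 0.003, 0.03], 0.65],
    [[0.034, -0.16, 0.0015], [0.056, 0.005, 0.031], 0.65],
    [[0.05, -0.24, 0.0015], [0.063, 0.006, 0.031], 0.65],
    [[0.067, -0.328, 0.0015], [0.072, 0.008, 0.031], 0.65],
    [[0.085, -0.41, 0.0015], [0.08, 0.01, 0.034], 0.65],
    [[0.1, -0.49, 0.0015], [0.087, 0.012, 0.037], 0.65],
    [[0.117, -0.57, 0.0015], [0.093, 0.013, 0.04], 0.65],
    [[0.1331, -0.6547, 0.0016], [0.1, 0.014, 0.044], 0.65]
  ]
}}

```text
clock: 7.88
tcp_pos: [0.5904, 0.0443, 0.1876]
orientation: [-1.448, -0.641, -0.341]
wrist_force: [0.1, 1.7, 0.7]
finger_gap: 0.65
```

```bash
python3 st.py; python3 - <<'E'
from plant import *
import h
from h import *
h.C[:]=C+.0008*CX-.0015*CY-.0003*Z
s=read_state()
for t in(-39,): print(t,*delta(s,*target(t)))
E
```

```text
t7.88 tilt -36.36 gap 0.6498 grasp-axis cx 1.3 cy -2.1 z 1.6 mm | F [0.5 1.6 0.7] | Tq_y 0.410 Tx -0.009 Tz 0.097
T about axis (L=.168): 0.540
-39 [ 0.0073 -0.0285  0.0011] [-0.0052  0.0062 -0.0221]
```

Call:
{"api": "carry_out", "payload": {
  "series": [
    [[0, 0, 0], [0, 0, 0], 0.6],
    [[0, 0, 0], [0, 0, 0], 0.6]
  ]
}}

```text
clock: 8.05
tcp_pos: [0.588, 0.0448, 0.1843]
orientation: [-1.448, -0.63, -0.331]
wrist_force: [-1.0, -0.7, 0.8]
finger_gap: 0.608
```

```bash
cat > d.py <<'E'
from plant import *
import h,sys
from h import *
h.C[:]=C+.0008*CX-.0015*CY-.0003*Z
s=read_state()
for t in map(float,sys.argv[1:]): print(t,*delta(s,*target(t)))
E
python3 st.py; python3 d.py -39
```

```text
t8.05 tilt -35.60 gap 0.6084 grasp-axis cx -0.9 cy -1.2 z -1.7 mm | F [-1.1 -0.5  0.8] | Tq_y 0.416 Tx -0.077 Tz 0.045
T about axis (L=.168): 0.343
-39.0 [ 0.0064 -0.0372  0.0008] [0.0247 0.0008 0.0193]
```

Call:
{"api": "carry_out", "payload": {
  "series": [
    [[0.0064, -0.0372, 0.001], [0.025, 0.001, 0.02], 0.2],
    [[0.0064, -0.0372, 0.001], [0.025, 0.001, 0.02], 0.2],
    [[0.0064, -0.0372, 0.001], [0.025, 0.001, 0.02], 0.2],
    [[0.0064, -0.0372, 0.001], [0.025, 0.001, 0.02], 0.2],
    [[0.0064, -0.0372, 0.001], [0.025, 0.001, 0.02], 0.2],
    [[0.0064, -0.0372, 0.001], [0.025, 0.001, 0.02], 0.2],
    [[0.0064, -0.0372, 0.001], [0.025, 0.001, 0.02], 0.2]
  ]
}}

```text
clock: 8.63
tcp_pos: [0.5908, 0.0449, 0.1856]
orientation: [-1.433, -0.675, -0.369]
wrist_force: [-19.2, -7.3, 3.2]
finger_gap: 0.377
```

```bash
python3 st.py; python3 d.py -39
```

```text
t8.63 tilt -38.73 gap 0.3774 grasp-axis cx 1.6 cy -1.6 z -0.5 mm | F [-20.2  -3.4   3.2] | Tq_y 2.731 Tx -0.500 Tz -0.312
T about axis (L=.168): 0.417
-39.0 [ 0.0011 -0.0028 -0.0025] [-0.01   -0.0008  0.0032]
```

Call:
{"api": "carry_out", "payload": {
  "series": [
    [[-0.011, 0.0544, 0], [-0.018, -0.004, -0.003], 0.2],
    [[-0.022, 0.109, 0], [-0.024, -0.005, -0.006], 0.2],
    [[-0.0332, 0.1633, 0], [-0.03, -0.006, -0.007], 0.2],
    [[-0.0332, 0.1633, 0], [-0.03, -0.006, -0.007], 0.2],
    [[-0.0332, 0.1633, 0], [-0.03, -0.006, -0.007], 0.2]
  ]
}}

```text
clock: 9.05
tcp_pos: [0.5893, 0.0447, 0.1849]
orientation: [-1.5, -0.479, -0.166]
wrist_force: [1.6, 0.4, -11.9]
finger_gap: 0.385
```

```bash
python3 st.py
```

```text
t9.05 tilt -23.80 gap 0.3849 grasp-axis cx 1.3 cy -1.5 z -0.5 mm | F [  1.7   0.1 -11.9] | Tq_y 1.263 Tx -0.045 Tz 0.009
T about axis (L=.168): 0.712
```

Call:
{"api": "carry_out", "payload": {
  "series": [
    [[-0.011, 0.0544, 0], [-0.005, -0.001, -0.008], 0.2],
    [[-0.022, 0.109, 0], [-0.01, -0.002, -0.011], 0.2],
    [[-0.0332, 0.1633, 0], [-0.015, -0.003, -0.013], 0.2],
    [[-0.0332, 0.1633, 0], [-0.015, -0.003, -0.013], 0.2],
    [[-0.0332, 0.1633, 0], [-0.015, -0.003, -0.013], 0.2]
  ]
}}

```text
clock: 9.47
tcp_pos: [0.588, 0.0443, 0.1845]
orientation: [-1.546, -0.281, 0.036]
wrist_force: [-1.5, 0.4, -10.4]
finger_gap: 0.378
```

```bash
python3 st.py
```

```text
t9.47 tilt -9.00 gap 0.3784 grasp-axis cx 1.2 cy -1.6 z -0.6 mm | F [ -1.4   0.7 -10.4] | Tq_y 1.127 Tx 0.288 Tz 0.139
T about axis (L=.168): 0.629
```

Call:
{"api": "carry_out", "payload": {
  "series": [
    [[-0.011, 0.0544, 0], [-0.005, -0.001, -0.003], 0.2],
    [[-0.022, 0.109, 0], [-0.011, -0.002, -0.005], 0.2],
    [[-0.0332, 0.1633, 0], [-0.017, -0.003, -0.005], 0.2],
    [[-0.0332, 0.1633, 0], [-0.017, -0.003, -0.005], 0.2],
    [[-0.0332, 0.1633, 0], [-0.017, -0.003, -0.005], 0.2]
  ]
}}

```text
clock: 9.88
tcp_pos: [0.5865, 0.044, 0.1843]
orientation: [-1.574, -0.077, 0.241]
wrist_force: [-4.7, 0.9, -8.3]
finger_gap: 0.38
```

```bash
python3 st.py
```

```text
t9.88 tilt 6.00 gap 0.3802 grasp-axis cx 0.9 cy -1.6 z -0.7 mm | F [-4.4  1.8 -8.3] | Tq_y 1.141 Tx 0.297 Tz 0.132
T about axis (L=.168): 0.553
```

Call:
{"api": "carry_out", "payload": {
  "series": [
    [[-0.011, 0.0544, 0], [-0.007, -0.001, 0.0], [0.2]],
    [[-0.022, 0.109, 0], [-0.014, -0.003, 0.0], 0.2],
    [[-0.0332, 0.1633, 0], [-0.02, -0.004, 0.0], 0.2],
    [[-0.0332, 0.1633, 0], [-0.02, -0.004, 0.0], 0.2],
    [[-0.0332, 0.1633, 0], [-0.02, -0.004, 0.0], 0.2]
  ]
}}

```text
validation failed for argument at $.se...
```

```bash
python3 st.py; python3 d.py 21 -39
```

```text
t9.88 tilt 6.00 gap 0.3802 grasp-axis cx 0.9 cy -1.6 z -0.7 mm | F [-4.4  1.8 -8.3] | Tq_y 1.141 Tx 0.297 Tz 0.132
T about axis (L=.168): 0.553
21.0 [-0.0336  0.1633 -0.001 ] [-0.0176 -0.0024  0.0092]
-39.0 [ 0.0999 -0.4899 -0.001 ] [0.0429 0.0099 0.019 ]
```

Call:
{"api": "carry_out", "payload": {
  "series": [
    [[-0.011, 0.0544, 0], [-0.007, -0.001, 0.0], 0.2],
    [[-0.022, 0.109, 0], [-0.014, -0.003, 0.0], 0.2],
    [[-0.0332, 0.1633, 0], [-0.02, -0.004, 0.0], 0.2],
    [[-0.0332, 0.1633, 0], [-0.02, -0.004, 0.0], 0.2],
    [[-0.0332, 0.1633, 0], [-0.02, -0.004, 0.0], 0.2]
  ]
}}

```text
clock: 10.3
tcp_pos: [0.585, 0.0436, 0.1843]
orientation: [-1.582, 0.131, 0.445]
wrist_force: [-7.5, 1.2, -7.6]
finger_gap: 0.382
```

```bash
python3 st.py
```

```text
t10.30 tilt 21.01 gap 0.3823 grasp-axis cx 0.6 cy -1.7 z -1.1 mm | F [-7.1  2.7 -7.6] | Tq_y 0.987 Tx 0.236 Tz -0.068
T about axis (L=.168): 0.333
```

Call:
{"api": "carry_out", "payload": {
  "series": [
    [[0, 0, 0], [0, 0, 0], 0.65],
    [[0, 0, 0], [0, 0, 0], 0.65],
    [[0, 0, 0], [0, 0, 0], 0.65],
    [[0, 0, 0], [0, 0, 0], 0.65],
    [[0, 0, 0], [0, 0, 0], 0.65]
  ]
}}

```text
clock: 10.72
tcp_pos: [0.5869, 0.0434, 0.1871]
orientation: [-1.584, 0.123, 0.439]
wrist_force: [-1.1, 0.4, 0.0]
finger_gap: 0.627
```

```bash
python3 st.py; python3 d.py -32 -39
```

```text
t10.72 tilt 20.49 gap 0.6268 grasp-axis cx 2.4 cy -2.2 z 1.7 mm | F [-1.   0.6  0. ] | Tq_y -0.145 Tx -0.024 Tz 0.056
T about axis (L=.168): -0.301
-32.0 [ 0.1171 -0.5714 -0.0008] [ 0.0326  0.016  -0.0199]
-39.0 [ 0.1327 -0.6476 -0.0008] [ 0.0387  0.0172 -0.0155]
```

Call:
{"api": "carry_out", "payload": {
  "series": [
    [[0.015, -0.075, 0], [0.005, 0.006, -0.02], 0.65],
    [[0.032, -0.155, 0], [0.01, 0.01, -0.025], 0.65],
    [[0.048, -0.235, 0], [0.016, 0.012, -0.025], 0.65],
    [[0.064, -0.315, 0], [0.02, 0.014, -0.025], 0.65],
    [[0.08, -0.39, 0], [0.025, 0.015, -0.023], 0.65],
    [[0.096, -0.465, 0], [0.029, 0.016, -0.021], 0.65],
    [[0.11, -0.54, 0], [0.032, 0.016, -0.02], 0.65],
    [[0.125, -0.61, -0.0008], [0.036, 0.017, -0.018], 0.65]
  ]
}}

```text
clock: 11.38
tcp_pos: [0.5891, 0.0443, 0.1864]
orientation: [-1.45, -0.635, -0.333]
wrist_force: [-0.1, 1.1, 0.4]
finger_gap: 0.648
```

Call:
{"api": "carry_out", "payload": {
  "series": [
    [[0.0077, -0.0376, 0], [0.003, 0, 0.002], 0.6],
    [[0.0077, -0.0376, 0], [0.003, 0, 0.002], 0.6],
    [[0.0077, -0.0376, 0], [0.003, 0, 0.002], 0.6]
  ]
}}

```text
clock: 11.63
tcp_pos: [0.5886, 0.0446, 0.1849]
orientation: [-1.433, -0.672, -0.373]
wrist_force: [1.1, -0.2, -0.2]
finger_gap: 0.604
```

```bash
python3 st.py; python3 d.py -39; python3 - <<'E'
from plant import *
from h import *
c=read_camera("wrist");np.savez("w5.npz",**c);crop(c,0,260,60,400,2.3,"pics/w5.png")
from hx import fit
print(fit(c)[:2])
E
```

```text
t11.63 tilt -38.77 gap 0.6035 grasp-axis cx -0.5 cy -1.4 z -1.2 mm | F [ 1.  -0.4 -0.2] | Tq_y 0.421 Tx -0.039 Tz 0.016
T about axis (L=.168): 0.528
-39.0 [ 0.0004 -0.0025 -0.    ] [0.0166 0.0022 0.011 ]
(6906, [(np.float64(0.0010766742371642012), np.int64(-10), np.float64(0.0009), np.float64(-0.0008)), (np.float64(0.0011545365493274074), np.int64(-12), np.float64(0.0009), np.float64(-0.0008)), (np.float64(0.0011724304852449893), np.int64(-8), np.float64(0.0009), np.float64(-0.0008)), (np.float64(0.0013777315124399718), np.int64(-14), np.float64(0.0009), np.float64(-0.0008)), (np.float64(0.0014096587753420731), np.int64(-6), np.float64(0.0009), np.float64(-0.0008))])
```

View pics/w5.png

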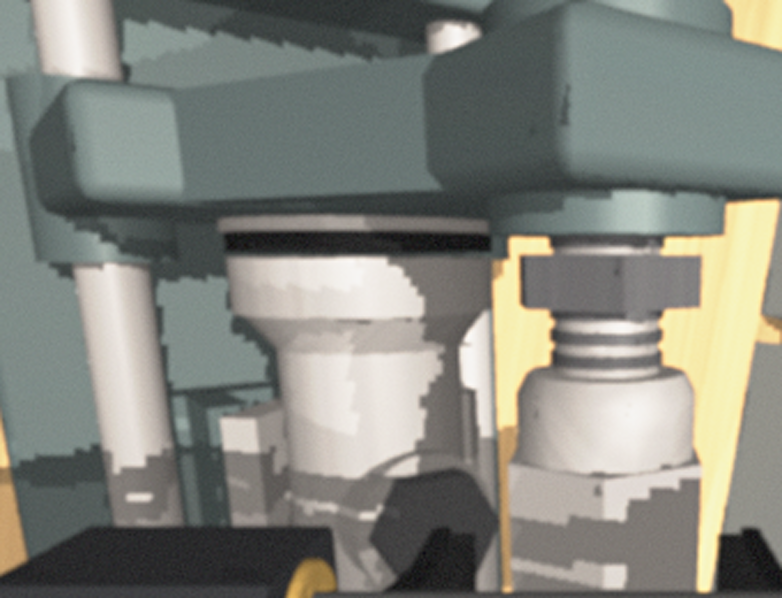

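The crop shows head_b's rubber disc (357,240) at or very near the valve flange. The sleeve flats are again near -10°, so the first 120° turned without slip. I'm re-gripping.

Call:
{"api": "carry_out", "payload": {
  "series": [
    [[0, -0.0025, 0], [0.015, 0.002, 0.01], 0.2],
    [[0, -0.0025, 0], [0.015, 0.002, 0.01], 0.2],
    [[0, -0.0025, 0], [0.015, 0.002, 0.01], 0.2],
    [[0, -0.0025, 0], [0.015, 0.002, 0.01], 0.2],
    [[0, -0.0025, 0], [0.015, 0.002, 0.01], 0.2],
    [[0, -0.0025, 0], [0.015, 0.002, 0.01], 0.2],
    [[0, -0.0025, 0], [0.015, 0.002, 0.01], 0.2]
  ]
}}

```text
clock: 12.27
tcp_pos: [0.5906, 0.0453, 0.1856]
orientation: [-1.432, -0.677, -0.377]
wrist_force: [5.8, 2.0, -2.3]
finger_gap: 0.386
```

```bash
cat > av.py <<'E'
from plant import *
from h import *
S=[]
for i in range(5):
    s=read_state();S.append(s)
    if i<4: read_camera("top")
m=lambda k:np.mean([x[k] for x in S],0)
M=Ro.from_rotvec(S[-1]["orientation"]).as_matrix();a=M[:,1]
th=np.degrees(np.arctan2(-a@CX,-a[2]));F=m("wrist_force");T=m("torque")
g=m("tcp_pos")-.005*a-C
lv=np.cross(a,F)@CY
base=-.62*np.sin(np.radians(th))
print("t%.2f tilt %.2f gap %.4f pos %s F %s Ty %.3f"%(s["clock"],th,m("finger_gap"),(1e3*np.array([g@CX,g@CY,g[2]])).round(1),np.array([F@CX,F@CY,F[2]]).round(1),T@CY))
print("resist (L .15,.168): %.3f %.3f"%(T@CY-.15*lv-base,T@CY-.168*lv-base), "last: %.3f"%((S[-1]["torque"]-.168*np.cross(a,S[-1]["wrist_force"]))@CY-base))
E
python3 st.py
```

```text
t12.27 tilt -39.07 gap 0.3857 grasp-axis cx 1.5 cy -1.2 z -0.5 mm | F [ 6.1  0.8 -2.3] | Tq_y -0.058 Tx 0.034 Tz 0.135
T about axis (L=.168): 0.493
```

Nicely centred. Turning on.

Call:
{"api": "carry_out", "payload": {
  "series": [
    [[-0.011, 0.0544, 0], [-0.003, -0.001, -0.003], 0.2],
    [[-0.022, 0.109, 0], [-0.007, -0.002, -0.006], 0.2],
    [[-0.0332, 0.1633, 0], [-0.011, -0.002, -0.009], 0.2],
    [[-0.0332, 0.1633, 0], [-0.011, -0.002, -0.009], 0.2]
  ]
}}

```text
clock: 12.6
tcp_pos: [0.5894, 0.0452, 0.1846]
orientation: [-1.5, -0.478, -0.164]
wrist_force: [-11.7, -3.2, 11.1]
finger_gap: 0.384
```

```bash
python3 av.py
```

```text
t12.80 tilt -24.05 gap 0.3830 pos [ 1.4 -1.1 -0.8] F [-4.  -0.3  5.1] Ty 0.984
resist (L .15,.168): 0.495 0.467 last: 0.486
```

Call:
{"api": "carry_out", "payload": {
  "series": [
    [[-0.011, 0.0544, 0], [-0.006, -0.001, -0.002], 0.2],
    [[-0.022, 0.109, 0], [-0.011, -0.002, -0.003], 0.2],
    [[-0.0332, 0.1633, 0], [-0.016, -0.003, -0.002], 0.2],
    [[-0.0332, 0.1633, 0], [-0.016, -0.003, -0.002], 0.2]
  ]
}}

```text
clock: 13.13
tcp_pos: [0.5879, 0.0449, 0.184]
orientation: [-1.546, -0.277, 0.04]
wrist_force: [-6.5, -1.9, 8.9]
finger_gap: 0.383
```

```bash
python3 av.py
```

```text
t13.33 tilt -9.12 gap 0.3848 pos [ 1.2 -1.1 -1. ] F [-2.1  0.2  3.4] Ty 0.842
resist (L .15,.168): 0.510 0.482 last: 0.391
```

Call:
{"api": "carry_out", "payload": {
  "series": [
    [[-0.011, 0.0544, 0], [-0.006, -0.001, 0.001], 0.2],
    [[-0.022, 0.109, 0], [-0.011, -0.002, 0.002], 0.2],
    [[-0.0332, 0.1633, 0], [-0.017, -0.003, 0.002], 0.2],
    [[-0.0332, 0.1633, 0], [-0.017, -0.003, 0.002], 0.2]
  ]
}}

```text
clock: 13.67
tcp_pos: [0.5863, 0.0446, 0.1839]
orientation: [-1.573, -0.072, 0.245]
wrist_force: [-6.3, 0.4, 6.4]
finger_gap: 0.385
```

```bash
python3 av.py
```

```text
t13.87 tilt 5.91 gap 0.3836 pos [ 0.9 -1.  -1.1] F [-1.7  0.5  1.6] Ty 0.689
resist (L .15,.168): 0.470 0.436 last: 0.475
```

Call:
{"api": "carry_out", "payload": {
  "series": [
    [[-0.011, 0.0544, 0], [-0.006, -0.001, 0.002], 0.2],
    [[-0.022, 0.109, 0], [-0.012, -0.002, 0.004], 0.2],
    [[-0.0332, 0.1633, 0], [-0.017, -0.003, 0.005], 0.2],
    [[-0.0332, 0.1633, 0], [-0.017, -0.003, 0.005], 0.2]
  ]
}}

```text
clock: 14.2
tcp_pos: [0.5846, 0.0442, 0.1838]
orientation: [-1.581, 0.137, 0.451]
wrist_force: [-7.0, -1.2, 3.8]
finger_gap: 0.385
```

```bash
python3 av.py
```

```text
t14.40 tilt 20.96 gap 0.3820 pos [ 0.4 -1.  -1.5] F [-3.1  0.1 -1.2] Ty 0.558
resist (L .15,.168): 0.404 0.359 last: 0.479
```

Still running free at 180°. Ratcheting back.

Call:
{"api": "carry_out", "payload": {
  "series": [
    [[0, 0, 0], [0, 0, 0], 0.65],
    [[0, 0, 0], [0, 0, 0], 0.65],
    [[0, 0, 0], [0, 0, 0], 0.65],
    [[0, 0, 0], [0, 0, 0], 0.65],
    [[0, 0, 0], [0, 0, 0], 0.65]
  ]
}}

```text
clock: 14.82
tcp_pos: [0.5857, 0.0443, 0.1857]
orientation: [-1.582, 0.129, 0.443]
wrist_force: [-0.6, -0.3, -0.3]
finger_gap: 0.627
```

```bash
python3 av.py; python3 d.py -39
```

```text
t15.02 tilt 20.93 gap 0.6370 pos [ 1.3 -1.1  0.1] F [-0.1 -0.  -0.3] Ty -0.180
resist (L .15,.168): 0.045 0.046 last: 0.138
-39.0 [ 0.1327 -0.6525 -0.0008] [0.0567 0.0065 0.0084]
```

Call:
{"api": "carry_out", "payload": {
  "series": [
    [[0.015, -0.075, 0], [0.01, 0.001, 0], 0.65],
    [[0.032, -0.155, 0], [0.02, 0.003, 0], 0.65],
    [[0.048, -0.235, 0], [0.029, 0.004, -0.002], 0.65],
    [[0.064, -0.315, 0], [0.036, 0.005, -0.002], 0.65],
    [[0.08, -0.39, 0], [0.043, 0.006, 0], 0.65],
    [[0.096, -0.465, 0], [0.048, 0.006, 0.001], 0.65],
    [[0.11, -0.54, 0], [0.052, 0.006, 0.003], 0.65],
    [[0.125, -0.612, -0.0008], [0.056, 0.006, 0.006], 0.65]
  ]
}}

```text
clock: 15.68
tcp_pos: [0.5898, 0.0443, 0.1868]
orientation: [-1.45, -0.632, -0.331]
wrist_force: [-0.3, 1.5, -0.1]
finger_gap: 0.652
```

Call:
{"api": "carry_out", "payload": {
  "series": [
    [[0.0077, -0.0405, 0], [0.003, 0, 0.002], 0.6],
    [[0.0077, -0.0405, 0], [0.003, 0, 0.002], 0.6],
    [[0.0077, -0.0405, 0], [0.003, 0, 0.002], 0.6]
  ]
}}

```text
clock: 15.93
tcp_pos: [0.5893, 0.0446, 0.1853]
orientation: [-1.432, -0.673, -0.375]
wrist_force: [0.8, 0.2, 0.2]
finger_gap: 0.61
```

```bash
python3 av.py; python3 d.py -39; python3 - <<'E'
from plant import *
from h import *
c=read_camera("wrist");np.savez("w6.npz",**c);crop(c,0,260,60,400,2.3,"pics/w6.png")
from hx import fit
print(fit(c)[1][:3])
E
```

```text
t16.13 tilt -39.01 gap 0.6057 pos [ 1.6 -1.9  0.6] F [ 0.2 -0.   0.4] Ty 0.424
resist (L .15,.168): 0.095 0.103 last: 0.155
-39.0 [ 0.0005  0.0002 -0.0007] [-0.0186  0.0011 -0.016 ]
[(np.float64(0.0009843298049286632), np.int64(-10), np.float64(0.0009), np.float64(-0.0008)), (np.float64(0.001064272123950619), np.int64(-12), np.float64(0.0009), np.float64(-0.0008)), (np.float64(0.0010800558907471326), np.int64(-8), np.float64(0.0009), np.float64(-0.0008))]
```

View pics/w6.png

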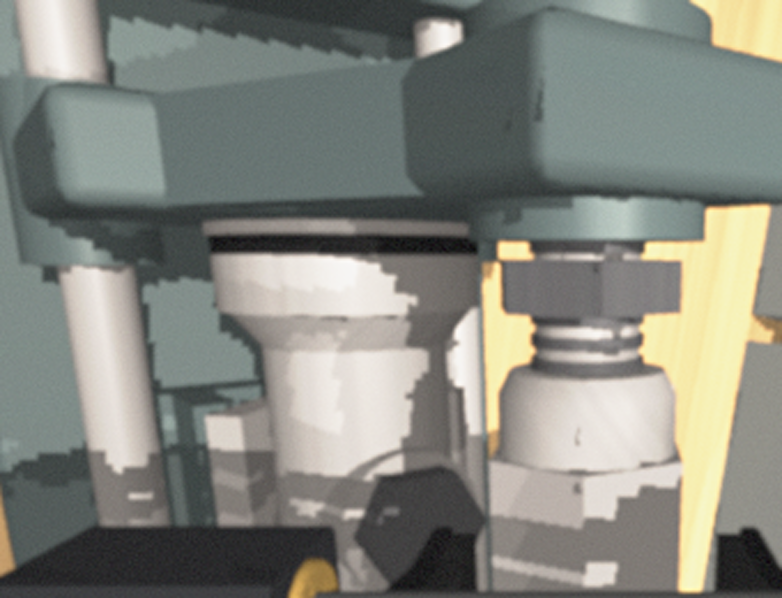

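Call:
{"api": "carry_out", "payload": {
  "series": [
    [[0, 0, 0], [-0.004, 0.004, -0.01], 0.2],
    [[0, 0, 0], [-0.004, 0.004, -0.01], 0.2],
    [[0, 0, 0], [-0.004, 0.004, -0.01], 0.2],
    [[0, 0, 0], [-0.004, 0.004, -0.01], 0.2],
    [[0, 0, 0], [-0.004, 0.004, -0.01], 0.2],
    [[0, 0, 0], [-0.004, 0.004, -0.01], 0.2],
    [[0, 0, 0], [-0.004, 0.004, -0.01], 0.2]
  ]
}}

```text
clock: 16.77
tcp_pos: [0.5906, 0.0452, 0.1856]
orientation: [-1.432, -0.676, -0.377]
wrist_force: [7.2, 3.3, -3.1]
finger_gap: 0.386
```

```bash
python3 st.py
```

```text
t16.77 tilt -39.08 gap 0.3864 grasp-axis cx 1.5 cy -1.3 z -0.5 mm | F [ 7.7  1.8 -3.1] | Tq_y -0.304 Tx 0.011 Tz 0.054
T about axis (L=.168): 0.374
```

Same as the last stroke. I'll turn on in 15° steps, reading at rest.

Call:
{"api": "carry_out", "payload": {
  "series": [
    [[-0.011, 0.0544, 0], [-0.003, -0.001, -0.003], 0.2],
    [[-0.022, 0.109, 0], [-0.007, -0.002, -0.006], 0.2],
    [[-0.0332, 0.1633, 0], [-0.011, -0.002, -0.009], 0.2],
    [[-0.0332, 0.1633, 0], [-0.011, -0.002, -0.009], 0.2]
  ]
}}

```text
clock: 17.1
tcp_pos: [0.5894, 0.0451, 0.1846]
orientation: [-1.5, -0.477, -0.165]
wrist_force: [-12.4, -4.2, 11.6]
finger_gap: 0.384
```

```bash
python3 av.py
```

```text
t17.30 tilt -24.06 gap 0.3841 pos [ 1.4 -1.1 -0.8] F [-4.1 -0.1  5.7] Ty 0.851
resist (L .15,.168): 0.380 0.354 last: 0.213
```

Call:
{"api": "carry_out", "payload": {
  "series": [
    [[-0.011, 0.0544, 0], [-0.006, -0.001, -0.002], 0.2],
    [[-0.022, 0.109, 0], [-0.011, -0.002, -0.003], 0.2],
    [[-0.0332, 0.1633, 0], [-0.016, -0.003, -0.002], 0.2],
    [[-0.0332, 0.1633, 0], [-0.016, -0.003, -0.002], 0.2]
  ]
}}

```text
clock: 17.63
tcp_pos: [0.588, 0.0448, 0.1841]
orientation: [-1.546, -0.277, 0.04]
wrist_force: [-7.8, -1.6, 9.9]
finger_gap: 0.389
```

```bash
python3 av.py
```

```text
t17.83 tilt -9.13 gap 0.3841 pos [ 1.2 -1.1 -0.9] F [-2.4  0.2  4.7] Ty 0.647
resist (L .15,.168): 0.302 0.273 last: 0.303
```

Call:
{"api": "carry_out", "payload": {
  "series": [
    [[-0.011, 0.0544, 0], [-0.006, -0.001, 0.001], 0.2],
    [[-0.022, 0.109, 0], [-0.011, -0.002, 0.002], 0.2],
    [[-0.0332, 0.1633, 0], [-0.017, -0.003, 0.002], 0.2],
    [[-0.0332, 0.1633, 0], [-0.017, -0.003, 0.002], 0.2]
  ]
}}

```text
clock: 18.17
tcp_pos: [0.5864, 0.0445, 0.1839]
orientation: [-1.573, -0.072, 0.244]
wrist_force: [-4.9, -0.8, 8.2]
finger_gap: 0.381
```

```bash
python3 av.py
```

```text
t18.37 tilt 5.91 gap 0.3833 pos [ 0.9 -1.1 -1.2] F [-0.7 -0.4  3.3] Ty 0.346
resist (L .15,.168): 0.257 0.239 last: 0.239
```

```bash
sed 's/range(5)/range(16)/;s/i<4/i<15/' av.py > av16.py; cat >> av16.py <<'E'
R=[(x["torque"]-.15*np.cross(a,x["wrist_force"]))@CY-base for x in S];print(np.round(R,2),np.std(R))
E
python3 av16.py
```

```text
t19.12 tilt 5.99 gap 0.3841 pos [ 0.9 -1.1 -1.1] F [ 4.5 -0.4 -2.9] Ty -0.685
resist (L .15,.168): 0.095 0.181 last: 0.051
[ 0.2   0.32  0.2   0.26  0.17  0.1   0.19  0.14  0.08  0.06  0.01 -0.12
  0.03 -0.11  0.04 -0.05] 0.12171184595040571
```

Comparing stroke 4 with stroke 3 at equal tilt and timing, the rest reading shifted by -0.115, -0.21 and -0.205 N m at 195°, 210° and 225° of sleeve turn. With 0.28 N m per 60°, the rubbers began to bear at about 172°. The target is therefore about 232–233°, so I'll turn 8° more.

Call:
{"api": "carry_out", "payload": {
  "series": [
    [[-0.009, 0.0436, 0], [-0.003, -0.001, 0.001], 0.2],
    [[-0.0177, 0.0871, 0], [-0.005, -0.001, 0.001], 0.2],
    [[-0.0177, 0.0871, 0], [-0.005, -0.001, 0.001], 0.2]
  ]
}}

```text
clock: 19.37
tcp_pos: [0.5855, 0.0443, 0.184]
orientation: [-1.581, 0.039, 0.354]
wrist_force: [0.2, 0.2, 3.4]
finger_gap: 0.391
```

```bash
python3 av.py
```

```text
t19.57 tilt 14.01 gap 0.3855 pos [ 0.7 -1.1 -1.1] F [ 0.8 -0.3  0.5] Ty -0.042
resist (L .15,.168): 0.199 0.210 last: 0.195
```

The reading is now 0.20 against about 0.48 free, a shift of about 0.28 N m, which is one sixth of a turn. Letting go.

Call:
{"api": "carry_out", "payload": {
  "series": [
    [[0, 0, 0], [0, 0, 0], 0.95],
    [[0, 0, 0], [0, 0, 0], 0.95],
    [[0, 0, 0], [0, 0, 0], 0.95],
    [[0, 0, 0], [0, 0, 0], 0.95],
    [[0, 0, 0], [0, 0, 0], 0.95],
    [[0, 0, 0], [0, 0, 0], 0.95],
    [[0, 0, 0], [0, 0, 0], 0.95],
    [[0, 0, 0], [0, 0, 0], 0.95]
  ]
}}

```text
clock: 20.23
tcp_pos: [0.5858, 0.0443, 0.1842]
orientation: [-1.581, 0.035, 0.349]
wrist_force: [-0.2, -0.6, -0.0]
finger_gap: 0.895
```

Call:
{"api": "carry_out", "payload": {
  "series": [
    [[0, 0, 0], [0, 0, 0], 0.95],
    [[0, 0, 0], [0, 0, 0], 0.95],
    [[0, 0, 0], [0, 0, 0], 0.95],
    [[0, 0, 0], [0, 0, 0], 0.95]
  ]
}}

```text
clock: 20.57
tcp_pos: [0.5858, 0.0444, 0.1842]
orientation: [-1.581, 0.035, 0.349]
wrist_force: [-0.5, -0.3, -0.2]
finger_gap: 0.944
```

```bash
python3 av.py; python3 - <<'E'
from plant import *
from h import *
s=read_state();a=Ro.from_rotvec(s["orientation"]).as_matrix()[:,1];print(-a*.07/.08)
E
```

```text
t20.77 tilt 14.02 gap 0.9475 pos [ 1.  -1.1 -1. ] F [-0.3  0.1  0.2] Ty -0.095
resist (L .15,.168): 0.006 0.000 last: -0.043
[0.20784064 0.04190086 0.84892378]
```

Call:
{"api": "carry_out", "payload": {
  "series": [
    [[0, 0, 0], [0.08, 0.016, 0.33], 0.95],
    [[0, 0, 0], [0.16, 0.032, 0.66], 0.95],
    [[0, 0, 0], [0.24, 0.048, 1.0], 0.95],
    [[0, 0, 0], [0.24, 0.048, 1.0], 0.95]
  ]
}}

```text
clock: 21.1
tcp_pos: [0.6082, 0.0483, 0.2708]
orientation: [-1.583, 0.027, 0.342]
wrist_force: [0.4, -0.6, 1.1]
finger_gap: 0.948
```

```bash
python3 st.py; python3 d.py -39;python3 - <<'E'
from plant import *
import h
from h import *
s=read_state();print(*delta(s,*target(-39,.12)))
E
```

```text
t21.10 tilt 13.45 gap 0.9482 grasp-axis cx 23.7 cy -1.7 z 85.7 mm | F [ 0.3 -0.7  1.1] | Tq_y -0.119 Tx -0.108 Tz -0.012
T about axis (L=.168): -0.118
-39.0 [ 1.173e-01 -5.709e-01  3.000e-04] [-0.2284 -0.0433 -1.0626]
[ 1.173e-01 -5.709e-01  3.000e-04] [-1.167  -0.2152  0.1068]
```

Call:
{"api": "carry_out", "payload": {
  "series": [
    [[0.015, -0.075, 0], [-0.15, -0.03, 0.1], 0.95],
    [[0.032, -0.155, 0], [-0.3, -0.06, 0.2], 0.95],
    [[0.048, -0.235, 0], [-0.45, -0.09, 0.25], 0.95],
    [[0.064, -0.315, 0], [-0.6, -0.12, 0.25], 0.95],
    [[0.08, -0.39, 0], [-0.8, -0.15, 0.25], 0.95],
    [[0.096, -0.465, 0], [-1, -0.18, 0.2], 0.95],
    [[0.11, -0.54, 0], [-1, -0.2, 0.15], 0.95],
    [[0.117, -0.57, 0], [-1, -0.2, 0.12], 0.95]
  ]
}}

```text
clock: 21.77
tcp_pos: [0.5223, 0.0322, 0.2708]
orientation: [-1.433, -0.669, -0.37]
wrist_force: [-0.9, 0.1, -0.8]
finger_gap: 0.952
```

Call:
{"api": "carry_out", "payload": {
  "series": [
    [[0, 0, 0], [-0.4, -0.08, 0.3], 0.95],
    [[0, 0, 0], [-0.4, -0.08, 0.3], 0.95],
    [[0, 0, 0], [-0.4, -0.08, 0.3], 0.95]
  ]
}}

```text
clock: 22.02
tcp_pos: [0.4932, 0.025, 0.3009]
orientation: [-1.436, -0.672, -0.372]
wrist_force: [0.0, -0.1, 1.1]
finger_gap: 0.948
```

```bash
python3 st.py; python3 - <<'E'
from plant import *
from h import *
from hx import fit
c=read_camera("wrist");np.savez("w7.npz",**c);crop(c,0,260,120,440,2.4,"pics/w7.png")
print(fit(c)[1][:4])
c=read_camera("side");crop(c,60,330,180,480,2.4,"pics/s7.png");np.savez("side7.npz",**c)
c=read_camera("top");np.savez("top7.npz",**c);cv2.imwrite("pics/t7.png",c["image"][:,:,::-1])
E
```

```text
t22.02 tilt -38.70 gap 0.9476 grasp-axis cx -98.0 cy -1.6 z 114.8 mm | F [ 0.  -0.1  1.1] | Tq_y 0.433 Tx -0.066 Tz -0.013
T about axis (L=.168): 0.550
[(np.float64(0.00044317082754714165), np.int64(-18), np.float64(0.0007), np.float64(-0.0009)), (np.float64(0.00046779540434352005), np.int64(-16), np.float64(0.0007), np.float64(-0.0009)), (np.float64(0.0004897510384094905), np.int64(-20), np.float64(0.0006), np.float64(-0.0009)), (np.float64(0.0005557926776279118), np.int64(-14), np.float64(0.0006), np.float64(-0.0009))]
```

View pics/w7.png

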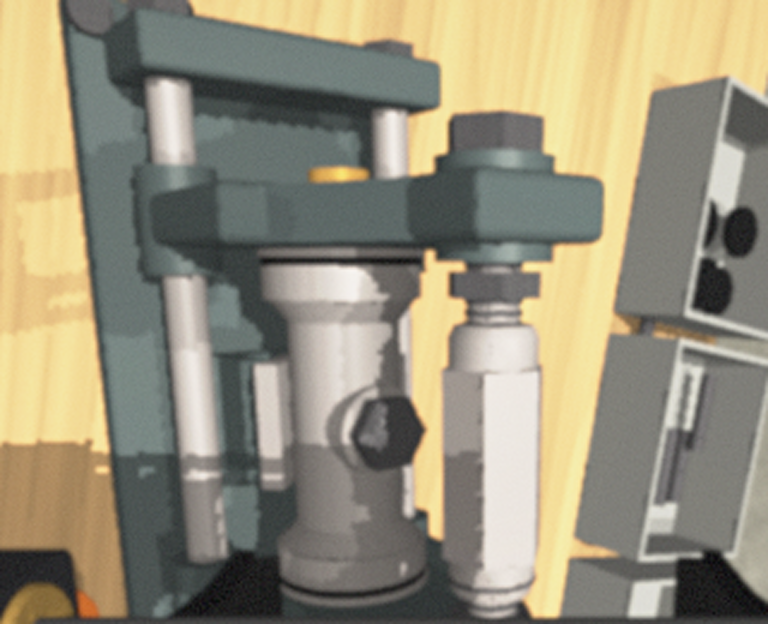

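View pics/s7.png

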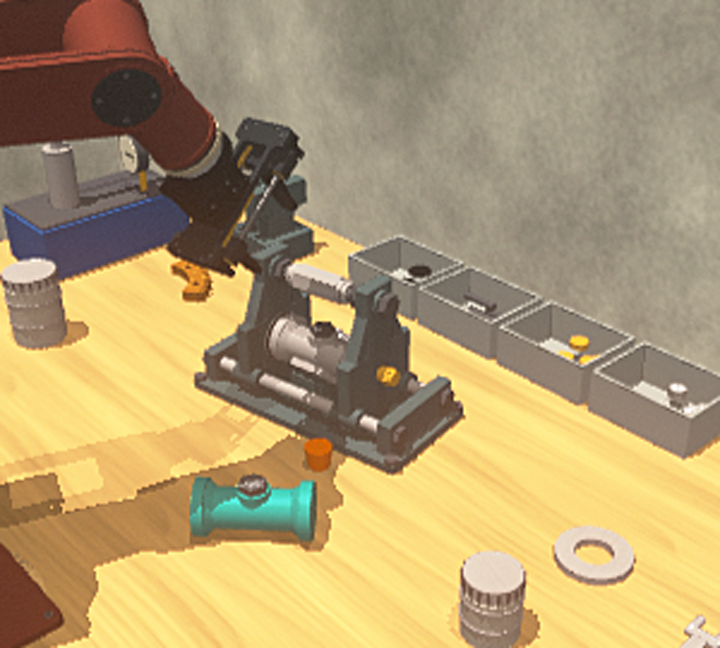

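View pics/t7.png

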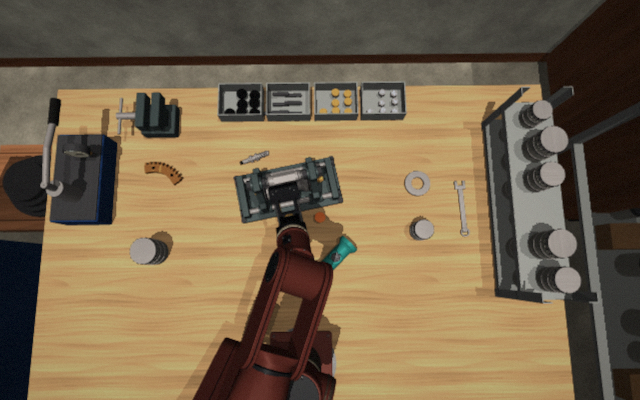

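The wrist view shows black rubber lines against both valve flanges, at (340,260) and (355,590), with the valve upright in its cradle. The sleeve flat is at -17.5°, against about -16.5° expected for 232° turned. The bystanders look unmoved in the top view, and the gripper is clear and touching nothing.

```bash
python3 -c "
from plant import *
print(close_job())"
```

```text
the job is handed in; nothing more can be done
None
```

I drew both heads in with the sleeve until the rubbers bore on the valve, gave it about another sixth of a turn, let go, backed the gripper clear and handed the job in at about 22 s.

- **Turning:** I turned the sleeve about 232° in all, re-gripping it every 60°. It stiffened at about 172°, judged by comparing readings at rest at the same tilt on successive strokes.
- **Final nip:** The last reading had shifted about 0.25–0.28 N m from its free value, which is 54–60° past the point of bearing. The torque readings were noisy and drifted at rest, so the point of bearing is good only to about ±6°.
- **Last checks:** The final wrist picture shows both rubbers against the valve flanges and the valve lying in its cradle. The sleeve flats stand at -17.5°, against about -16.5° expected. The bystanders visible in the last top and side pictures looked unmoved by eye. I did not re-measure their positions.
- **Disagreements:** The measured tool position wandered by 2–3 mm after each move, so I re-centred the grip using the force readings. The wrist force stayed below about 35 N in every reading. One move call was refused because of a typing error and moved nothing.

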